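Clear, load and torque a sample clamping fixture

TASK

Clamp the two sample tins in the fixture. First wipe every loose chip off the steel bed into the fixture's catch tray with the scraper block (never push chips with the fingers) and leave the block standing in its tool tray; then stand the two small tins from the front right upright on the bed, one in the middle of each round mark. Next free the carriage's clamp knob, slide the carriage left right up to its stop, lock the knob again, and finally swing the click wrench clockwise until it breaks over with a click, stop at once without forcing the handle on to the end of its break-over, and let go; leave the other things where they stand.

Things in the scene. Friction and masses are not known exactly. Their poses are not given: they have to be found in the camera images.
- fixture: Fixed fixture, 150 x 440 mm. Origin on the table under the middle of the bed; +y along the rail to the left, +x away from the robot. Steel bed: top z 20 mm, x -70 to 80, y -80 to 80 mm; front lip 8 mm high at x -70 to -64; both y sides open, the +y side to the catch tray. Rail behind: x 80 to 120, y -245 to 65 mm, top z 30 mm, a stop block at each end
- mark_front (a point): Centre of the front one of two flush round marks (60 mm across) on the bed's top, at x -32, y 0 mm of the fixture; one tin shall stand here, no matter which
- mark_rear (a point): Centre of the rear round mark (60 mm across) on the bed's top, at x +43, y 0 mm of the fixture; the other tin shall stand here
- catch_floor (a point): Centre of the floor of the catch tray that adjoins the bed's left side: in the fixture's frame y 80 to 185, x -70 to 80 mm, floor z 4 mm; front and rear walls 24 mm, left wall 30 mm high, all 4 mm thick
- chip_0: Loose rough grey stone-like chip, 34 x 24 x 13 mm, 25 g; origin at the centre of its underside. Two to five chips lie on the fixture's bed; the rest are absent
- chip_1: Loose rough grey stone-like chip, 34 x 24 x 13 mm, 25 g; origin at the centre of its underside. Two to five chips lie on the fixture's bed; the rest are absent
- chip_2: Loose rough grey stone-like chip, 34 x 24 x 13 mm, 25 g; origin at the centre of its underside. Two to five chips lie on the fixture's bed; the rest are absent
- chip_3: Loose rough grey stone-like chip, 34 x 24 x 13 mm, 25 g; origin at the centre of its underside. Two to five chips lie on the fixture's bed; the rest are absent
- chip_4: Loose rough grey stone-like chip, 34 x 24 x 13 mm, 25 g; origin at the centre of its underside. Two to five chips lie on the fixture's bed; the rest are absent
- scraper: Wooden scraper block, 180 g: base 70 (x) x 40 (y) x 22 mm high with a rubber sole, and on it an upright grip rib 62 (x) x 22 (y) mm that rises to 62 mm. Origin at the centre of its underside, z up. Pinch the rib across y with the fingers above the base; at the start it stands in the tool tray
- scraper_grip (a point): Middle of the scraper's rib, on its axis, 45 mm above its underside
- tool_tray: Fixed grey tray for the scraper, 140 (x) x 100 (y) mm, walls 15 mm high and 4 mm thick, floor about 4 mm above the table; origin at the centre of its underside
- tin_a: Small round aluminium tin with press lid, 57 mm across, 28 mm high (grip the straight wall, up to 22 mm), about 100 g; one of two alike standing on the table at the front right; origin at the centre of its underside. Like ones at the back of the table are not part of the job
- tin_b: Small round aluminium tin with press lid, 57 mm across, 28 mm high (grip the straight wall, up to 22 mm), about 100 g; one of two alike standing on the table at the front right; origin at the centre of its underside. Like ones at the back of the table are not part of the job
- carriage (a joint): Travel of the grey carriage along the rail, m: 0 = at the right stop, 0.19 = fully against the left stop (clamp bar over both marks). Block 60 x 70 mm with a 34 mm wide arm over the bed that carries clamp bar, screw and wrench (raised bar 52 mm, arm top 80 mm above the table). Free, it slides with about 2 N and stays put; clamped, it holds 40 N. It can be pushed along by the knob
- clamp_knob (a joint): Turn of the black T-bar knob on the carriage, rad: 0 = fully free, 1.4 = fully tight; grows clockwise seen from above. It bites above 0.6 (below, the carriage is free); over 1.15 it counts as locked. Takes 0.15 to 0.25 N m and stays where left. Starts tight. The bar points 0.65 - value rad counterclockwise from the fixture's +x axis
- knob_grip (a point): Middle of the knob's T-bar, on its axis, 110 mm above the table; bar 56 long x 16 wide x 26 mm high (97 to 121 mm above the table); its own x axis runs along the bar. It stands 35 mm over the middle of the carriage block (top 75 mm), 100 mm behind the clamp screw
- wrench_screw (a joint): Turn of the clamp screw by the wrench, rad, clockwise seen from above; it turns easily (0.25 N m) and comes up hard at 0.90. At value v the wrench points 1.22 + v rad clockwise from the fixture's +x axis, that is to the right, then ever more towards the robot
- wrench_click (a joint): Break-over of the wrench handle at a pivot 30 mm from the screw axis, rad, clockwise seen from above. 0 = straight, until the screw is hard up and the grip is pulled with about 12 N; then it gives with a click, the pull falling by half as it goes on. Over 0.08 it has clicked; beyond 0.27 it is forced; dead end 0.32. Springs back to 0 when let go
- wrench_hinge (a point): Point on the vertical axis of the clamp screw, at the height of the wrench handle, 102 mm above the table; x axis along the wrench head towards the handle
- wrench_grip (a point): Middle of the wrench's black round grip (24 mm across, 85 mm long), 135 mm from the screw axis, 102 mm above the table; x axis along the handle, away from the screw
- bottle: Bystander: small empty white bottle, 43 mm across, 78 mm high, at the front right; origin under its centre
- tin_box: Bystander: closed flat pale box, 56 x 98 x 22 mm, in front of the fixture; origin under its centre
- big_bottle: Bystander: white bottle with cap, 46 mm across, 80 mm high, at the back left; origin under its centre
Mind the look-alikes: they are no part of the job. What is shaped like the tin_a but yellow is not meant.

How it is judged (in metres and radians):
On the way, in this order (a step that is already met when the one before it is completed fails the run):
1. all chips lie in the catch tray (y of chip_0 in the frame of fixture between 0.083 and 0.185 m and x of chip_0 in the frame of fixture between -0.07 and 0.08 m and z of each of chip_0, chip_1, chip_2, chip_3, chip_4 in the frame of fixture below 0.032 m and y of chip_1 in the frame of fixture between 0.083 and 0.185 m and x of chip_1 in the frame of fixture between -0.07 and 0.08 m and y of chip_2 in the frame of fixture between 0.083 and 0.185 m and x of chip_2 in the frame of fixture between -0.07 and 0.08 m and y of chip_3 in the frame of fixture between 0.083 and 0.185 m and x of chip_3 in the frame of fixture between -0.07 and 0.08 m and y of chip_4 in the frame of fixture between 0.083 and 0.185 m and x of chip_4 in the frame of fixture between -0.07 and 0.08 m), for 0.2 s.
2. a tin stands released on each round mark ((((horizontal distance between tin_a and mark_front below 0.01 m and height (world z) of tin_a between 0.016 and 0.024 m and angle between tin_a's own z axis and vertical below 0.1 rad) and (horizontal distance between tin_b and mark_rear below 0.01 m and height (world z) of tin_b between 0.016 and 0.024 m and angle between tin_b's own z axis and vertical below 0.1 rad)) or ((horizontal distance between tin_a and mark_rear below 0.01 m and height (world z) of tin_a between 0.016 and 0.024 m and angle between tin_a's own z axis and vertical below 0.1 rad) and (horizontal distance between tin_b and mark_front below 0.01 m and height (world z) of tin_b between 0.016 and 0.024 m and angle between tin_b's own z axis and vertical below 0.1 rad))) and contact force between each of tin_a, tin_b and the fingers below 0.2 N), for 0.2 s.
3. the freed carriage is up against its left stop (value of joint carriage above 0.184 m and value of joint clamp_knob below 0.7 rad), for 0.2 s.
4. the clamp knob is locked there (value of joint carriage above 0.184 m and value of joint clamp_knob above 1.15 rad), for 0.2 s.
5. the wrench clicks with the screw tight (all of step 4 and value of joint wrench_click above 0.08 rad and value of joint wrench_screw above 0.8 rad), for 0.05 s.
At the end, for the whole second after the job is handed in: All chips in the catch tray, scraper upright in its tool tray, tin upright within 10 mm of the mark's centre, carriage within 6 mm of its left stop, knob over 1.15 rad, screw over 0.8 rad, wrench handle let go and straight (under 0.05 rad), all at rest (all of step 1 and all of step 4 and (((horizontal distance between tin_a and mark_front below 0.01 m and height (world z) of tin_a between 0.016 and 0.024 m and angle between tin_a's own z axis and vertical below 0.1 rad) and (horizontal distance between tin_b and mark_rear below 0.01 m and height (world z) of tin_b between 0.016 and 0.024 m and angle between tin_b's own z axis and vertical below 0.1 rad)) or ((horizontal distance between tin_a and mark_rear below 0.01 m and height (world z) of tin_a between 0.016 and 0.024 m and angle between tin_a's own z axis and vertical below 0.1 rad) and (horizontal distance between tin_b and mark_front below 0.01 m and height (world z) of tin_b between 0.016 and 0.024 m and angle between tin_b's own z axis and vertical below 0.1 rad))) and x of scraper in the frame of tool_tray between -0.07 and 0.07 m and y of scraper in the frame of tool_tray between -0.05 and 0.05 m and height (world z) of scraper below 0.012 m and angle between scraper's own z axis and vertical below 0.15 rad and value of joint wrench_screw above 0.8 rad and value of joint wrench_click below 0.05 rad and linear speed of each of scraper, tin_a, tin_b below 0.02 m/s); the robot touches nothing.
It fails at once if the wrench is forced on after the click (break-over past 0.27 rad) (value of joint wrench_click above 0.27 rad).
It fails at once if the fingers push a chip (over 1.5 N) (contact force between any of chip_0, chip_1, chip_2, chip_3, chip_4 and the fingers above 1.5 N).
It fails at once if a bystander is moved more than 50 mm (distance of any of bottle, tin_box, big_bottle from where it was at the start of the episode above 0.05 m).
Of chip_0, chip_1, chip_2, chip_3, chip_4 only 2 to 5 are there at a start; the rules pass over those that are not, and their reading is None.
At some moment in a run one of scraper may be knocked a few centimetres aside while the robot is not near it.
Once in a run the grip may slacken for a moment while it holds something.
It also fails if it takes over 184 s, if anything falls off the work surface, if the arm or the gripper's body presses on something with over 40 N, if the wrist force passes 120 N, or if a joint passes its speed limit or range.

ROBOT

A 6-joint arm with a two-finger parallel gripper is mounted at the origin on a cart in front of the work surface, level with it; the furniture and walls round the work are solid. World frame = base frame: x ahead of the robot, y to its left, z up, the work surface at z = 0. Lengths are in m, angles in degrees, forces in N, time in s.
With the tool pointing down it reaches from about 0.3 to 0.75 m from the base axis. Payload 8.5 kg.
Tool frame: the origin (TCP) lies midway between the tips of the shut fingers; the grasp point (between the pads) lies 19 mm behind it; z points along the fingers, y is the line along which they close (so a half turn about z gives the same grasp; the last joint's range is limited). The gripper opens to 85 mm and grips with 20 to 120 N. Pads are 22 mm wide; open, the fingers measure 114 mm over their backs; the gripper's body (76 mm by 85 mm) begins 54 mm behind the grasp point. The pads swing forward as they close: fully open they stand 13 mm farther back than shut.
Start: joints at [-81.148, 21.807, 74.336, -0, 83.858, -12.336], TCP at [0.199, -0.513, 0.231] pointing down, gripper open.
Joint ranges: [-178.18, 178.18], [-50.72, 133.34], [12.68, 142.11], [-81.47, 261.47], [9.98, 163.14], [-165.26, 165.26]. Speed limits (degrees/s): [136.94, 136.94, 180, 180, 180, 180].

INTERFACE

Orientations are given as a 3x3 rotation matrix whose columns are the frame's x, y, z axes.
In Python, from rig import env, viewer, recognise, pinpoint gives the robot as it stands.
- The arm moves only by the tool move_arm, never from a script. Its argument "plan" is text: rows parted by semicolons, each of 7 numbers parted by spaces: the shift along the tool's x, y, z in m, then the turn, a rotation vector about the tool's x, y, z in rad, then the finger opening in m, from 0 to 0.0854. A call has 1 to 12 rows; each row shifts and turns the commanded pose from where the row before left it, along the tool's axes as they then stand; what a row does not reach is not made up. A row lasts 1/8 s, in which the tool goes at most 62.5 mm and 10.7 degrees, less where a joint would pass 70% of its speed; a pose out of reach is approached as far as the arm can. A call is refused whole if a number of a shift passes 0.0625 or a number of a turn 0.188, either way. A call with a gripper value outside its range is refused whole. The fingers move at their own pace and stop on an object; "grip_force" is the grip in N (left out, the last holds). Time passes only in rows, so rows that do not move let the fingers close. It gives the time, the measured TCP pose, the force, the opening and the grip force at its end, in the units of the state.
- env.observe(): the state, without advancing time (a new reading comes with each control period).
- viewer.get_image(name): name is "scene" or "top" or "wrist"; returns (picture, depth): 480x640x3 uint8, red, green, blue; 480x640 float32, m along the optical axis (not along the pixel's ray), 0 where there is no reading.
- viewer.calibration(name): a dict with "fx", "fy", "cx", "cy" (pixels), "R" (3x3) and "t" (3): a world point X has camera coordinates R X + t. Camera axes: x right, y down, z forward; pixel columns grow to the right and rows downward; lengths in m; the calibration is good to about 2 mm. A picture is of the moment at which its call begins: read the wrist's pose just before it. calibration takes no time and is no camera call; for the wrist camera it gives the pose at the moment of the call.
- env.close_job(): hands the job in; it is judged then, once.
Trained networks look in the newest picture that a camera, given by its name, has taken for a name from the list of things; names that differ only in an ending like _2 or _b are one class to them, and where a whole thing is asked for, a point or a joint stands for the part that bears it (a point fixed in the world has none). Each returns a list of dicts, best first, with "conf" (0 to 1); they miss things now and then, are a little off and sometimes report something else, mostly with a low value. They report only what shows in the picture. A call takes as long as a camera call. They do not tell look-alikes from the thing itself.
- recognise(camera, name): "extent" ([centre column, centre row, width, height] in pixels, round what is visible of it).
- pinpoint(camera, name): "pixel" ([column, row] in pixels: a listed point, or the origin of a listed thing).
The state is a dict: "time_s": time; "q": joint angles; "qvel": joint speeds; "joint_efforts": joint torques, N m; "position": TCP position; "tool_rot": TCP orientation; "ft_force": force on the tool from outside, world axes, zero at the start; "wrist_torque": the same for the moment, N m; "grip_width": finger opening in m; "gripper_force": force on a finger pad.
Only numpy, scipy, OpenCV 4.12 (cv2) and the standard library are available. Lean on these libraries where they do the work, as an engineer would, in place of code of your own. Each camera call takes 0.05 s, during which the arm holds its last target. There are 200 camera calls.

## Working session

There is one attempt and no reset: what is moved stays moved. The work goes in short steps, Python scripts to look and compute and a tool call to move; the robot and the scene stay as the last step left them, time stands still between calls to the robot, and variables do not carry over. Pictures are saved under pics/ and viewed, at most 17 in all, crops included, and the job is handed in when it is done.

Besides the shell and the picture viewer there is one more tool, called as name(argument=value, ...), one argument or row to a line, values as JSON. move_arm: Moves the arm, as the interface text tells. Its arguments: {"type":"object","properties":{"plan":{"type":"string"},"grip_force":{"type":"number"}},"required":["plan"]}

```bash
ls; mkdir -p pics
cat > h.py <<'E'
import numpy as np, cv2
from rig import env, viewer, recognise, pinpoint
def ray(cam,px,cal=None):
    c=cal or viewer.calibration(cam); R=np.array(c['R']);t=np.array(c['t'])
    d=R.T@np.array([(px[0]-c['cx'])/c['fx'],(px[1]-c['cy'])/c['fy'],1.]); return -R.T@t,d
def onz(cam,px,z,cal=None):
    o,d=ray(cam,px,cal); return o+d*(z-o[2])/d[2]
def dep(cam,px,D,cal=None):
    o,d=ray(cam,px,cal); u,v=int(round(px[0])),int(round(px[1]))
    w=D[max(v-1,0):v+2,max(u-1,0):u+2]; w=w[w>0]
    return o+d*np.median(w) if len(w) else None
def proj(cam,X,cal=None):
    c=cal or viewer.calibration(cam); p=np.array(c['R'])@np.array(X)+np.array(c['t'])
    return p[0]/p[2]*c['fx']+c['cx'],p[1]/p[2]*c['fy']+c['cy']
def snap(cam,name=None):
    im,D=viewer.get_image(cam)
    if name: cv2.imwrite('pics/'+name,im[:,:,::-1])
    return im,D
E
python3 - <<'E'
from h import *
np.set_printoptions(precision=4,suppress=True)
ims={}
for cam in('scene','top'):
    im,D=snap(cam,cam+'0.png'); 
    c=viewer.calibration(cam); print(cam,-np.array(c['R']).T@c['t'],c['fx'])
    for n in ['fixture','mark_front','mark_rear','catch_floor','chip_0','scraper','scraper_grip','tool_tray','tin_a','knob_grip','wrench_hinge','wrench_grip','bottle','tin_box','big_bottle']:
        for r in pinpoint(cam,n):
            if r['conf']>.3: print(n,round(r['conf'],2),np.round(r['pixel'],1),dep(cam,r['pixel'],D))
s=env.observe();print(s['time_s'],s['position'],s['tool_rot'],s['grip_width'],s['ft_force'])
E
```

```text
pics
scene [-0.072  -1.0944  0.6678] 501.91960133257925
fixture 0.91 [318.1 258.2] [0.5329 0.0099 0.0183]
fixture 0.68 [260.5 264.3] [ 0.1807 -0.4469  0.3004]
mark_front 0.92 [307.1 252.4] [ 0.2092 -0.5496  0.3604]
mark_front 0.57 [327.9 248.4] [0.589  0.0531 0.0176]
mark_rear 0.7 [328.  251.4] [0.5801 0.0367 0.0171]
catch_floor 0.62 [338.9 327.5] [ 0.4117 -0.3107  0.0219]
catch_floor 0.39 [381.7 241.5] [ 0.6394 -0.1388  0.1102]
catch_floor 0.38 [310.6 299.9] [ 0.2066 -0.5655  0.2939]
chip_0 0.49 [334.1 256.2] [ 0.5732 -0.0102  0.0243]
chip_0 0.49 [315.3 251.8] [0.5353 0.0313 0.0284]
chip_0 0.43 [321.7 243.4] [0.58   0.0748 0.0266]
chip_0 0.39 [312.  264.4] [ 0.2145 -0.5541  0.3426]
chip_0 0.36 [244.7 226.2] [0.4346 0.3284 0.0121]
scraper 0.7 [239.9 228. ] [0.4158 0.3223 0.0119]
scraper_grip 0.62 [242.2 216.7] [0.4299 0.3338 0.0444]
tool_tray 0.55 [242.3 224.3] [0.4262 0.3267 0.0211]
tin_a 0.96 [323.6 354.6] [ 0.3337 -0.3817  0.0253]
tin_a 0.57 [307.4 297.6] [ 0.2036 -0.5615  0.2963]
tin_a 0.56 [339.7 325. ] [ 0.4151 -0.3083  0.0259]
knob_grip 0.79 [383.5 241.9] [ 0.6433 -0.1414  0.1
[... 984 characters left out ...]
.0267]
tin_a 0.56 [371.  278.4] [ 0.4279 -0.1368  0.0261]
knob_grip 0.49 [374.8 186.3] [ 0.6473 -0.1357  0.121 ]
wrench_hinge 0.77 [373.4 232.5] [ 0.5372 -0.1344  0.1088]
wrench_hinge 0.73 [187.1 274.6] [0.4281 0.3345 0.0401]
wrench_grip 0.76 [428.5 218.1] [ 0.5735 -0.265   0.1133]
bottle 0.71 [477.7 276.5] [ 0.4376 -0.3981  0.0565]
tin_box 0.98 [293.9 294.6] [0.3824 0.0605 0.0222]
tin_box 0.43 [371.9 231.7] [ 0.539  -0.1307  0.1091]
big_bottle 0.6 [173.4 187.5] [0.649  0.3723 0.0656]
big_bottle 0.47 [284.9 245.4] [0.5082 0.0861 0.0333]
1.6 [ 0.1988 -0.5128  0.2313] [[ 0.9324  0.3614  0.    ]
 [ 0.3614 -0.9324 -0.    ]
 [ 0.      0.     -1.    ]] 0.08570629261450408 [-0.1891 -0.4741 -0.3787]
```

Run:
```python
import cv2
a=cv2.imread('pics/top0.png')[150:330,130:530]; cv2.imwrite('pics/t0c.png',cv2.resize(a,(800,360),interpolation=cv2.INTER_CUBIC))
```

```text
(no output)
```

View pics/t0c.png

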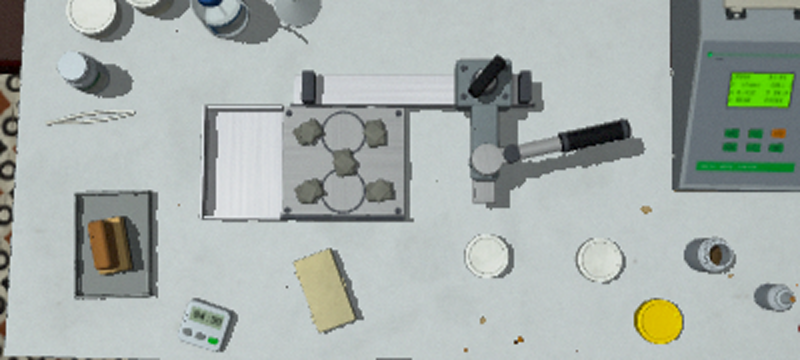

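View pics/scene0.png

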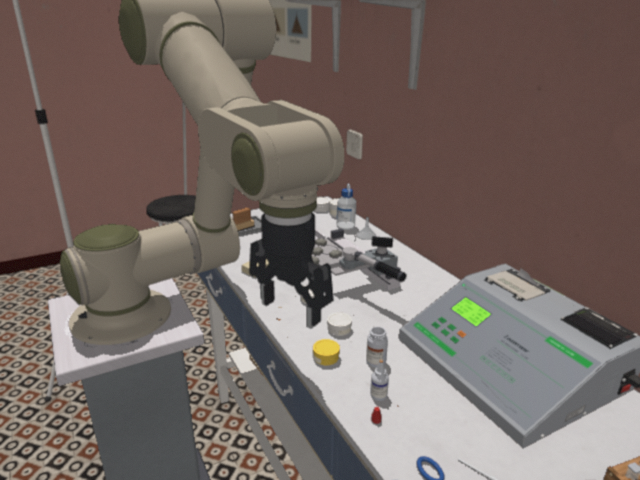

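The top crop (2x, offset 130,150) shows five chips on the bed, around (344,161). The scraper stands in its tray at (110,246), the two white tins are at (488,256) and (600,260), and the yellow look-alike is at (659,320). Next I bring the wrist camera over the fixture.

move_arm(
  plan="0 0 -0.04 0 0 0.185 0.085; 0 0 -0.04 0 0 0.185 0.085; 0.022 -0.054 0 0 0 0 0.085; 0.022 -0.054 0 0 0 0 0.085; 0.022 -0.054 0 0 0 0 0.085; 0.022 -0.054 0 0 0 0 0.085; 0.022 -0.054 0 0 0 0 0.085; 0.022 -0.054 0 0 0 0 0.085; 0.022 -0.054 0 0 0 0 0.085; 0.022 -0.054 0 0 0 0 0.085; 0.022 -0.054 0 0 0 0 0.085; 0 0 0 0 0 0 0.085",
)

```text
time_s: 3.1
position: [0.3973, -0.0235, 0.3114]
tool_rot: [[1.0, 0.007, 0.0], [0.007, -1.0, 0.0], [0.0, -0.0, -1.0]]
ft_force: [-0.7, 0.3, -0.2]
grip_width: 0.0847
gripper_force: 0.0
```

Run:
```python
from h import *
np.set_printoptions(precision=4,suppress=True)
s=env.observe();print(s['time_s'],s['position'],s['tool_rot'],s['q'])
cam='wrist'; cal=viewer.calibration(cam); im,D=snap(cam,'w0.png'); print(-np.array(cal['R']).T@cal['t'],np.array(cal['R'])[2])
for n in ['mark_front','mark_rear','catch_floor','chip_0','scraper','scraper_grip','tool_tray','tin_a','knob_grip','wrench_hinge','wrench_grip']:
    for r in pinpoint(cam,n):
        if r['conf']>.3: print(n,round(r['conf'],2),np.round(r['pixel'],1),dep(cam,r['pixel'],D,cal))
```

```text
3.1 [ 0.3973 -0.0235  0.3114] [[ 1.      0.0067  0.0004]
 [ 0.0067 -1.      0.0003]
 [ 0.0004 -0.0003 -1.    ]] [-20.578    2.9728  86.1406   0.0257  90.8732  69.0358]
[ 0.4722 -0.0223  0.4542] [-0.2957 -0.0015 -0.9553]
mark_front 0.6 [259.4  81. ] [0.5093 0.0432 0.0204]
mark_rear 0.58 [430.2 162.1] [ 0.4283 -0.1394  0.0267]
catch_floor 0.79 [132.8  46.6] [0.5435 0.1773 0.0039]
chip_0 0.95 [302.4  79.9] [ 0.5095 -0.002   0.0336]
chip_0 0.62 [255.1  42.9] [0.5429 0.0441 0.0333]
tin_a 0.96 [427.7 158.8] [ 0.4318 -0.1364  0.0266]
tin_a 0.79 [600.1 225.3] [ 0.359  -0.338   0.0277]
tin_a 0.64 [551.2 159.7] [ 0.4316 -0.2703  0.0261]
tin_a 0.49 [252.3  40.6] [0.545  0.0468 0.0329]
wrench_hinge 0.66 [459.5  22.1] [ 0.5463 -0.1306  0.1081]
wrench_hinge 0.5 [261.1  48.2] [0.5382 0.0383 0.0336]
```

View pics/w0.png

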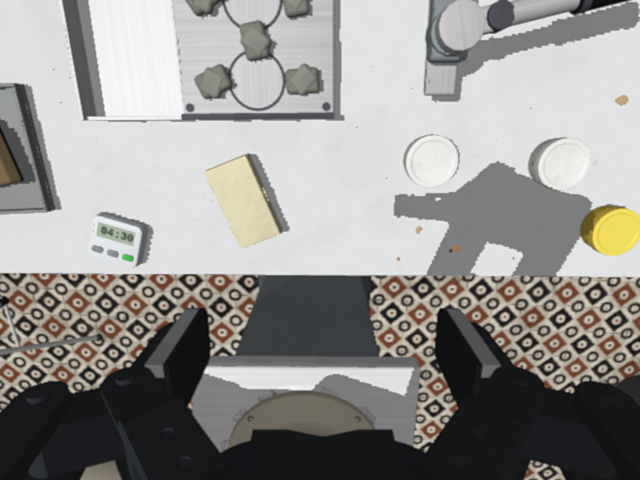

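Wrist view: the front half of the bed with its chips (213,81), (302,80) and (255,41), and the front mark's centre at about (258,80). The two tins are at (431,160) and (559,162), with the yellow one at (612,231). I move forward so the whole fixture is in view.

move_arm(
  plan="0.031 -0.018 0 0 0 0 0.085; 0.031 -0.018 0 0 0 0 0.085; 0.031 -0.018 0 0 0 0 0.085; 0.031 -0.018 0 0 0 0 0.085; 0 0 0 0 0 0 0.085; 0 0 0 0 0 0 0.085",
)

```text
time_s: 4.45
position: [0.5205, 0.0449, 0.3112]
tool_rot: [[1.0, -0.0, -0.001], [-0.0, -1.0, -0.0], [-0.001, 0.0, -1.0]]
ft_force: [0.5, 0.1, 0.1]
grip_width: 0.0848
gripper_force: 0.0
```

Run:
```python
from h import *
np.set_printoptions(precision=4,suppress=True)
s=env.observe();print(s['time_s'],s['position'])
cam='wrist'; cal=viewer.calibration(cam); im,D=snap(cam,'w1.png')
np.savez('w1.npz',im=im,D=D,**cal)
for n in ['mark_front','mark_rear','catch_floor','chip_0','scraper','scraper_grip','tool_tray','tin_a','knob_grip','wrench_hinge','wrench_grip']:
    for r in pinpoint(cam,n):
        if r['conf']>.3: print(n,round(r['conf'],2),np.round(r['pixel'],1),dep(cam,r['pixel'],D,cal))
```

```text
4.45 [0.5205 0.0449 0.3112]
mark_front 0.67 [324.3 198.9] [0.5087 0.0433 0.0206]
mark_front 0.45 [ 3.6 59.2] [0.6526 0.366  0.0264]
mark_rear 0.76 [321.  130.9] [0.5828 0.0469 0.0208]
catch_floor 0.7 [207.4 165.3] [0.5445 0.1769 0.0038]
chip_0 0.89 [277.7 128.9] [0.5852 0.0919 0.0335]
chip_0 0.86 [364. 198.] [ 0.5122 -0.0001  0.033 ]
chip_0 0.69 [321.8 165. ] [0.548  0.0461 0.0326]
chip_0 0.65 [286.3 202. ] [0.5077 0.0852 0.0323]
chip_0 0.61 [206.4 163.8] [0.5462 0.1778 0.0043]
scraper 0.73 [204.4 163.9] [0.546  0.1802 0.0039]
scraper 0.58 [ 74.  255.5] [0.4431 0.3352 0.026 ]
scraper_grip 0.73 [ 51.8 275.6] [0.4333 0.3383 0.0634]
tool_tray 0.95 [ 78.7 257.8] [0.4398 0.3311 0.0248]
tin_a 0.88 [475.6 257.5] [ 0.4406 -0.1331  0.0268]
tin_a 0.83 [588.  261.6] [ 0.4353 -0.2655  0.0265]
tin_a 0.82 [634.  315.1] [ 0.3654 -0.3359  0.0265]
knob_grip 0.96 [539.9  54.3] [ 0.6432 -0.1244  0.1208]
knob_grip 0.51 [ 77.5 256.5] [0.4415 0.332  0.0251]
wrench_hinge 0.89 [521.5 176.2] [ 0.5466 -0.1308  0.1083]
wrench_hinge 0.65 [587.9 260.1] [ 0.4374 -0.2644  0.0273]
```

View pics/w1.png

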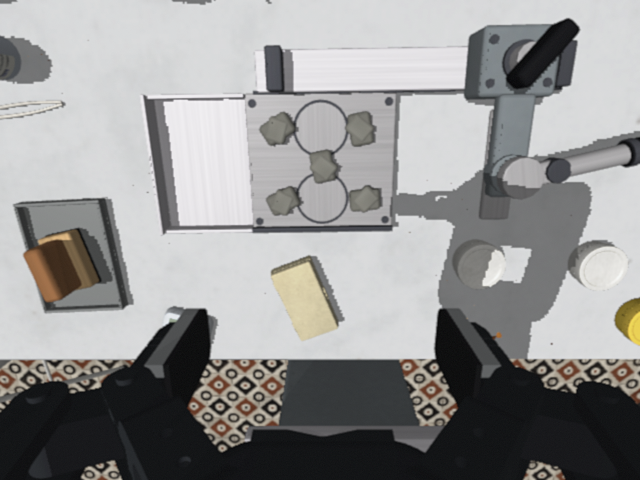

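move_arm(
  plan="-0.025 -0.055 0 0 0 0 0.085; -0.025 -0.055 0 0 0 0 0.085; -0.025 -0.055 0 0 0 0 0.085; -0.025 -0.055 0 0 0 0 0.085; -0.025 -0.03 0 0 0 0 0.085; 0 0 0 0 0 0 0.085; 0 0 0 0 0 0 0.085",
)

```text
time_s: 5.92
position: [0.3963, 0.2948, 0.3113]
tool_rot: [[1.0, -0.0, 0.0], [-0.0, -1.0, -0.0], [0.0, 0.0, -1.0]]
ft_force: [0.9, -0.7, 1.7]
grip_width: 0.0849
gripper_force: 0.0
```

Run:
```python
from h import *
np.set_printoptions(precision=4,suppress=True)
s=env.observe();print(s['time_s'],s['position'])
cam='wrist'; cal=viewer.calibration(cam); im,D=snap(cam,'w2.png')
np.savez('w2.npz',im=im,D=D,**cal)
for n in ['scraper','scraper_grip','tool_tray','mark_front','mark_rear']:
    for r in pinpoint(cam,n):
        if r['conf']>.3: print(n,round(r['conf'],2),np.round(r['pixel'],1),dep(cam,r['pixel'],D,cal))
# scraper top surface z 45..80 -> rect
H,W=D.shape; v,u=np.mgrid[:H,:W]; o,_=ray(cam,(0,0),cal)
R=np.array(cal['R']); d=np.stack([(u-cal['cx'])/cal['fx'],(v-cal['cy'])/cal['fy'],np.ones_like(D)],-1)@R
X=o+d*D[...,None]
m=(D>0)&(X[...,2]>.055)&(X[...,2]<.075)&(X[...,1]>.25)&(X[...,1]<.42)&(X[...,0]>.33)&(X[...,0]<.53)
P=X[m]; print(m.sum(),np.median(P,0)); print(cv2.minAreaRect((P[:,:2]*1000).astype(np.float32)))
```

```text
5.925 [0.3963 0.2948 0.3113]
scraper 0.63 [275.8 154.5] [0.4379 0.341  0.0659]
scraper_grip 0.71 [268.8 161.1] [0.4316 0.348  0.0665]
mark_front 0.93 [561.7  78.7] [0.5106 0.0481 0.021 ]
mark_rear 0.36 [269.7 156.1] [0.4364 0.347  0.0661]
1410 [0.4344 0.3473 0.0656]
((432.61572265625, 348.108154296875), (61.79967498779297, 22.385238647460938), 12.992531776428223)
```

View pics/w2.png

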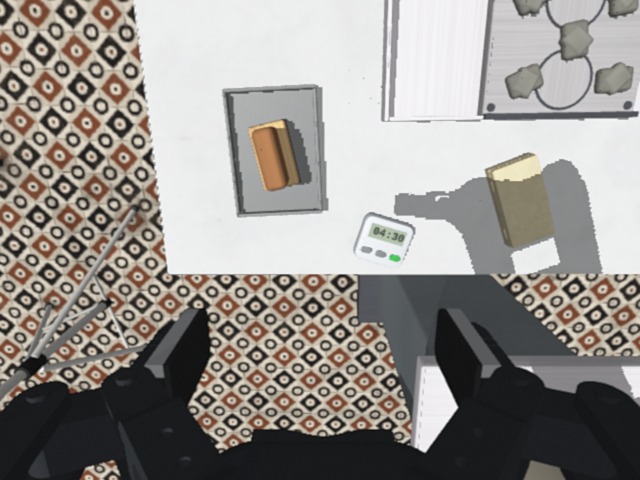

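w1: all five chips at (277,129), (361,128), (322,165), (284,202) and (366,199). Marks at about (321,130) and (323,199), knob at (542,53), wrench hinge at (521,176), tins at (481,264) and (599,265). w2: the scraper stands in its tray with its rib at (270,157), turned about 13°.
Now I fit the fixture pose.

```bash
cat >> h.py <<'E'
def cloud(D,cal):
    H,W=D.shape; v,u=np.mgrid[:H,:W]; R=np.array(cal['R'])
    d=np.stack([(u-cal['cx'])/cal['fx'],(v-cal['cy'])/cal['fy'],np.ones_like(D)],-1)@R
    return -R.T@np.array(cal['t'])+d*D[...,None]
def rect(P): return cv2.minAreaRect((P[:,:2]*1000).astype(np.float32))
E
cat > fit.py <<'E'
from h import *
np.set_printoptions(precision=4,suppress=True)
def sel(X,D,z0,z1,x0,x1,y0,y1):
    return X[(D>0)&(X[...,2]>z0)&(X[...,2]<z1)&(X[...,0]>x0)&(X[...,0]<x1)&(X[...,1]>y0)&(X[...,1]<y1)]
def look(cam,D,cal):
    X=cloud(D,cal)
    for n,a in dict(bed=(.0165,.0235,.4,.64,-.1,.2),rail=(.027,.034,.6,.72,-.2,.2),block=(.071,.079,.55,.75,-.3,.0),arm=(.076,.086,.4,.62,-.25,0),
        tins=(.02,.034,.38,.48,-.19,-.09),tin2=(.02,.034,.38,.48,-.32,-.22)).items():
        P=sel(X,D,*a)
        if len(P)>30: print(cam,n,len(P),np.round(np.median(P,0),4),np.round(np.array(sum([list(q) if hasattr(q,'__len__') else [q] for q in rect(P)],[])),1))
E
python3 - <<'E'
from fit import *
z=np.load('w1.npz'); cal={k:z[k] for k in('fx','fy','cx','cy','R','t')}
look('w1',z['D'],cal)
im,D=snap('top'); look('top',D,viewer.calibration('top'))
E
```

```text
w1 bed 16749 [0.5519 0.0528 0.0204] [511.6  49.9 223.  299.5   0.3]
w1 rail 8286 [ 0.6428 -0.0017  0.0302] [631.7   6.9  61.9 212.1   0.9]
w1 block 3850 [ 0.6353 -0.1162  0.0752] [ 612.4 -131.7  124.    70.5    1. ]
w1 arm 2774 [ 0.5843 -0.1278  0.08  ] [ 571.3 -131.7   96.6   62.5    0.8]
w1 tins 1804 [ 0.4305 -0.1402  0.0268] [ 429.3 -141.1   56.7   55.3   47.4]
w1 tin2 1872 [ 0.4284 -0.2828  0.0267] [ 427.  -284.4   56.3   56.1   53.8]
top bed 2555 [0.5485 0.0532 0.0204] [512.9  57.2 222.5 283.9   0.8]
top rail 1092 [ 0.6437 -0.0042  0.0303] [640.6   4.8 402.3 102.5  81.8]
top block 483 [ 0.6344 -0.1284  0.0755] [ 619.2 -132.2  109.9   67.8    0.5]
top arm 324 [ 0.5888 -0.1328  0.0801] [ 571.9 -133.7   95.5   54.5    0.8]
top tins 387 [ 0.4295 -0.1417  0.027 ] [ 430.3 -141.7   53.7   56.1    1. ]
top tin2 397 [ 0.4288 -0.2846  0.0271] [ 428.1 -285.1   53.7   54.8    0.9]
```

Run:
```python
from fit import *
z=np.load('w1.npz'); cal={k:z[k] for k in('fx','fy','cx','cy','R','t')}
im,D=snap('top')
for cam,D,cal in(('w1',z['D'],cal),('top',D,viewer.calibration('top'))):
    X=cloud(D,cal)
    def edge(P,a,f,lo,hi,st):
        c=np.arange(lo,hi,st); q=[]
        for t in c:
            s=P[abs(P[:,a]-t)<st/2]
            if len(s)>2: q.append((t,f(s[:,1-a])))
        q=np.array(q); k=np.polyfit(*q.T,1)
        for _ in range(3):
            r=abs(q[:,1]-np.polyval(k,q[:,0])); k=np.polyfit(*q[r<max(.001,np.median(r)*2)].T,1)
        return k
    st=.004
    b=sel(X,D,.0165,.0235,.47,.625,-.06,.12); k=edge(b,0,np.min,.49,.61,st); print(cam,'bed right: slope deg',-np.degrees(np.arctan(k[0])),'y at x=.545',np.polyval(k,.545))
    r=sel(X,D,.027,.034,.6,.70,-.07,.09)
    for f in(np.min,np.max):
        k=edge(r,1,f,-.06,.08,st); print(cam,'rail',f.__name__,np.degrees(np.arctan(k[0])),'x at y=.05',np.polyval(k,.05),'at -.13',np.polyval(k,-.13))
    l=sel(X,D,.0245,.033,.44,.5,-.05,.12)
    for f in(np.min,):
        k=edge(l,1,f,-.01,.11,st); print(cam,'lip',np.degrees(np.arctan(k[0])),np.polyval(k,.05))
```

```text
w1 bed right: slope deg -0.7887348179450546 y at x=.545 -0.03273870923032219
w1 rail min -0.7932433459813365 x at y=.05 0.6221369416373466 at -.13 0.6246291483396493
w1 rail max -0.8241988439232644 x at y=.05 0.661463397173516 at -.13 0.6640528728206037
w1 lip -0.85798727911633 0.47239815373459965
top bed right: slope deg -1.015499464205428 y at x=.545 -0.03215023181558977
top rail min -0.6697852287455878 x at y=.05 0.624507718807291 at -.13 0.6266120070161844
top rail max -0.720898432363946 x at y=.05 0.6625429925775025 at -.13 0.6648078813145413
top lip -1.0902968951136136 0.47399680996957166
```

Fixture: origin (0.543, 0.0475), yaw +0.8°. That puts the marks at about (0.511, 0.047) and (0.586, 0.048), which agrees with the network. Tins are at (0.4295,-0.1413) and (0.4275,-0.2847), and the scraper at (0.4326,0.3481), yaw 13°. Next I grasp the scraper.

move_arm(
  plan="0.018 -0.0266 0.04 0 0 0 0.085; 0.0183 -0.0266 0.04 0 0 0 0.085; 0 0 0.04 0 0 -0.1135 0.085; 0 0 0.04 0 0 -0.1135 0.085; 0 0 0.04 0 0 0 0.085; 0 0 0.04 0 0 0 0.085; 0 0 0 0 0 0 0.085",
)

```text
time_s: 7.2
position: [0.4312, 0.3476, 0.0693]
tool_rot: [[0.974, 0.225, -0.005], [0.225, -0.974, -0.002], [-0.005, 0.001, -1.0]]
ft_force: [0.3, 0.1, 0.4]
grip_width: 0.0847
gripper_force: 0.0
```

Run:
```python
from fit import *
s=env.observe();print(s['position'],s['tool_rot'][:2])
im,D=snap('top'); X=cloud(D,viewer.calibration('top')); P=sel(X,D,.015,.03,.36,.5,.27,.4);print(len(P),rect(P) if len(P)>20 else '')
cal=viewer.calibration('wrist');im,D=snap('wrist'); X=cloud(D,cal); P=sel(X,D,.058,.072,.37,.5,.3,.4);print(len(P),rect(P) if len(P)>20 else '')
```

```text
[0.4312 0.3476 0.0693] [[ 0.9744  0.2246 -0.0049]
 [ 0.2246 -0.9745 -0.0025]]
176 ((434.4065856933594, 347.004638671875), (135.61007690429688, 98.64923858642578), 2.748368263244629)
6675 ((433.41033935546875, 348.51629638671875), (61.070194244384766, 22.12015724182129), 13.032661437988281)
```

move_arm(
  plan="0.001 0 0.02 0 0 0 0.085; 0.001 0 0.018 0 0 0 0.085; 0 0 0 0 0 0 0.085; 0 0 0 0 0 0 0.015; 0 0 0 0 0 0 0.015; 0 0 0 0 0 0 0.015; 0 0 0 0 0 0 0.015; 0 0 0 0 0 0 0.015; 0 0 0 0 0 0 0.015; 0 0 0 0 0 0 0.015; 0 0 0 0 0 0 0.015",
  grip_force=80,
)

```text
time_s: 8.68
position: [0.4344, 0.3489, 0.0339]
tool_rot: [[0.974, 0.225, 0.001], [0.225, -0.974, 0.0], [0.001, -0.0, -1.0]]
ft_force: [-1.4, -1.0, 6.2]
grip_width: 0.021
gripper_force: 79.2
```

move_arm(
  plan="0 0 -0.04 0 0 0 0.015; 0 0 -0.04 0 0 0 0.015; 0 0 0 0 0 0.1065 0.015; 0 0 0 0 0 0.1065 0.015; 0.011 0.056 0 0 0 0 0.015; 0.011 0.056 0 0 0 0 0.015; 0.011 0.056 0 0 0 0 0.015; 0.011 0.056 0 0 0 0 0.015; 0.011 0.056 0 0 0 0 0.015; 0.011 0.056 0 0 0 0 0.015; 0.011 0.056 0 0 0 0 0.015; 0 0 0 0 0 0 0.015",
)

```text
time_s: 10.18
position: [0.5171, -0.0456, 0.1128]
tool_rot: [[1.0, 0.009, -0.0], [0.009, -1.0, -0.0], [-0.0, 0.0, -1.0]]
ft_force: [-0.3, 1.1, -1.6]
grip_width: 0.0208
gripper_force: 79.5
```

Run:
```python
from fit import *
s=env.observe();print(s['position'],s['tool_rot'][:2],s['grip_width'],s['ft_force'])
im,D=snap('top','t1.png'); 
for r in pinpoint('top','chip_0'):
    if r['conf']>.3: print(round(r['conf'],2),r['pixel'],dep('top',r['pixel'],D))
cal=viewer.calibration('wrist');im,D=snap('wrist','w3.png')
```

```text
[ 0.5171 -0.0456  0.1128] [[ 1.      0.0089 -0.0002]
 [ 0.0089 -1.     -0.0004]] 0.02075266691615019 [-0.3253  1.0584 -1.5589]
0.64 [282.6, 217.7] [0.5801 0.094  0.0342]
0.61 [286.2, 246.3] [0.5059 0.0826 0.0334]
0.55 [317.6, 245.5] [0.5095 0.0017 0.0332]
```

View pics/w3.png

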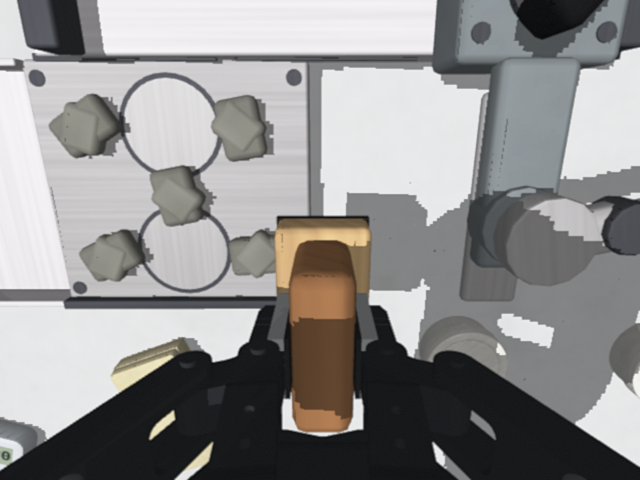

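Wrist view: the block is held upright at (323,330), right of the bed and clear of the nearest chip (253,253). I lower it and sweep the front lane.

move_arm(
  plan="-0.001 0 0.03 0 0 0 0.015; -0.001 0 0.031 0 0 0 0.015; 0 0 0 0 0 0 0.015; 0 0 0 0 0 0 0.015",
)

```text
time_s: 10.82
position: [0.5143, -0.041, 0.0523]
tool_rot: [[1.0, 0.016, -0.001], [0.016, -1.0, 0.0], [-0.001, -0.0, -1.0]]
ft_force: [-0.5, -0.0, -2.5]
grip_width: 0.0208
gripper_force: 88.6
```

move_arm(
  plan="0 -0.015 0 0 0 0 0.015; 0 -0.015 0 0 0 0 0.015; 0 -0.015 0 0 0 0 0.015; 0 -0.015 0 0 0 0 0.015; 0 -0.015 0 0 0 0 0.015; 0 -0.015 0 0 0 0 0.015; 0 -0.015 0 0 0 0 0.015; 0 -0.015 0 0 0 0 0.015; 0 -0.015 0 0 0 0 0.015; 0 -0.015 0 0 0 0 0.015; 0 -0.015 0 0 0 0 0.015; 0 -0.011 0 0 0 0 0.015",
)

```text
time_s: 12.32
position: [0.5121, 0.1349, 0.0523]
tool_rot: [[1.0, 0.014, -0.0], [0.014, -1.0, 0.0], [-0.0, -0.0, -1.0]]
ft_force: [0.5, 0.5, -2.1]
grip_width: 0.0212
gripper_force: 88.8
```

Run:
```python
from fit import *
im,D=snap('wrist','w4.png')
```

```text
(no output)
```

View pics/w4.png

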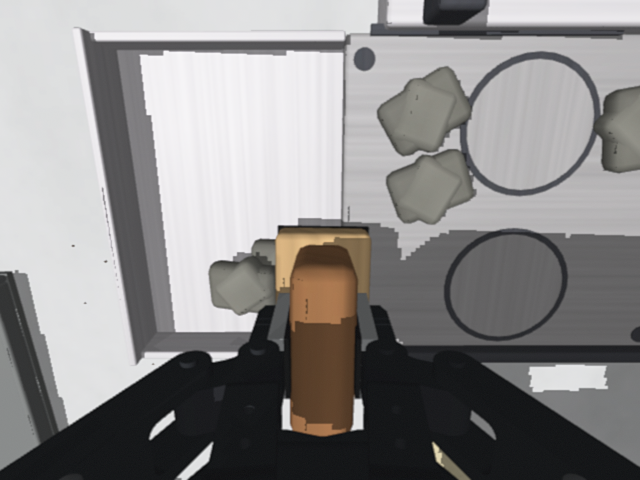

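Two front chips are in the tray at (240,285). The middle chip was pushed to (430,187), beside the rear-left one (425,110), and the rear-right chip is at (620,130). The next sweep runs at x_f ≈ +33, which catches all three.

move_arm(
  plan="0 0 -0.02 0 0 0 0.015; 0 0 -0.025 0 0 0 0.015; 0.0156 0.0455 0 0 0 0 0.015; 0.0156 0.0455 0 0 0 0 0.015; 0.0156 0.0455 0 0 0 0 0.015; 0.0156 0.0455 0 0 0 0 0.015; 0 0 0 0 0 0 0.015; 0 0 0.022 0 0 0 0.015; 0 0 0.023 0 0 0 0.015; 0 0 0 0 0 0 0.015; 0 0 0 0 0 0 0.015",
)

```text
time_s: 13.75
position: [0.577, -0.0466, 0.0526]
tool_rot: [[1.0, 0.014, -0.0], [0.014, -1.0, 0.0], [-0.0, -0.0, -1.0]]
ft_force: [0.5, 0.2, -1.5]
grip_width: 0.0208
gripper_force: 88.8
```

move_arm(
  plan="0 -0.015 0 0 0 0 0.015; 0 -0.015 0 0 0 0 0.015; 0 -0.015 0 0 0 0 0.015; 0 -0.015 0 0 0 0 0.015; 0 -0.015 0 0 0 0 0.015; 0 -0.015 0 0 0 0 0.015; 0 -0.015 0 0 0 0 0.015; 0 -0.015 0 0 0 0 0.015; 0 -0.015 0 0 0 0 0.015; 0 -0.015 0 0 0 0 0.015; 0 -0.015 0 0 0 0 0.015; 0 -0.014 0 0 0 0 0.015",
)

```text
time_s: 15.25
position: [0.5746, 0.1327, 0.0524]
tool_rot: [[1.0, 0.014, 0.0], [0.014, -1.0, -0.0], [0.0, 0.0, -1.0]]
ft_force: [0.3, -0.8, -2.9]
grip_width: 0.0208
gripper_force: 88.8
```

Run:
```python
from fit import *
im,D=snap('top','t2.png')
a=im[190:280,220:350,::-1]; b=snap('wrist')[0][:,:,::-1]
b=cv2.resize(b,(440,330)); a=cv2.resize(a,(360,250)); c=np.zeros((330,800,3),np.uint8); c[:,:440]=b; c[:250,440:]=a; cv2.imwrite('pics/c2.png',c)
```

```text
(no output)
```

View pics/c2.png

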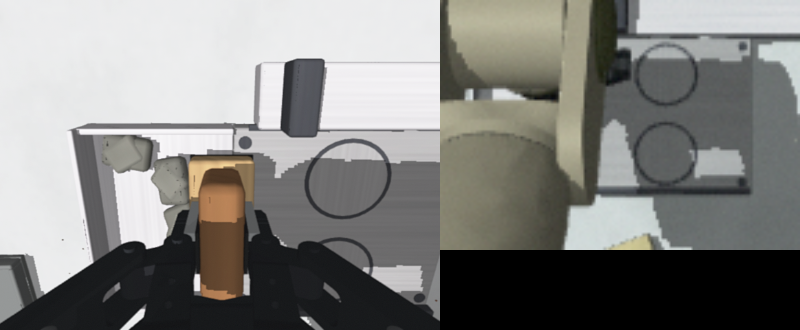

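The bed is clear, and the chips lie in the catch tray beside the block at (127,152), (170,180) and (175,215). I compute the tray centre and take the block back.

Run:
```python
from fit import *
z=np.load('w2.npz'); cal={k:z[k] for k in('fx','fy','cx','cy','R','t')}
P=np.array([onz('wrist',p,.015,cal) for p in [(223,88),(322,86),(327,213),(238,216)]]);print(P,P.mean(0))
```

```text
[[0.5023 0.4001 0.015 ]
 [0.5042 0.2958 0.015 ]
 [0.3671 0.2901 0.015 ]
 [0.3636 0.3933 0.015 ]] [0.4343 0.3448 0.015 ]
```

move_arm(
  plan="0 0 -0.03 0 0 0 0.015; 0 0 -0.03 0 0 0 0.015; -0.028 -0.04 0 0 0 0 0.015; -0.028 -0.04 0 0 0 0 0.015; -0.028 -0.04 0 0 0 0 0.015; -0.028 -0.04 0 0 0 0 0.015; -0.028 -0.04 0 0 0 0 0.015; 0 0 0 0 0 0 0.015; 0 0 0 0 0 0 0.015",
)

```text
time_s: 16.48
position: [0.4322, 0.3294, 0.1123]
tool_rot: [[1.0, 0.014, 0.0], [0.014, -1.0, -0.0], [0.0, 0.0, -1.0]]
ft_force: [-0.2, 0.2, -2.5]
grip_width: 0.0211
gripper_force: 88.5
```

Run:
```python
from fit import *
im,D=snap('top','t3.png')
o=np.array([.543,.0475])
for r in pinpoint('top','chip_0'):
    if r['conf']>.3:
        p=dep('top',r['pixel'],D); print(round(r['conf'],2),r['pixel'],p,p[:2]-o)
cv2.imwrite('pics/c3.png',cv2.resize(im[150:330,130:350,::-1],None,fx=3.3,fy=3.3,interpolation=cv2.INTER_CUBIC))
```

```text
0.7 [256.6, 227.7] [0.5544 0.163  0.0213] [0.0114 0.1155]
0.63 [243.3, 212.4] [0.5948 0.2002 0.0182] [0.0518 0.1527]
0.6 [251.5, 243.9] [0.5107 0.1731 0.0316] [-0.0323  0.1256]
0.42 [256.2, 218.8] [0.5773 0.1642 0.0253] [0.0343 0.1167]
0.4 [262.2, 242.4] [0.5163 0.1477 0.0173] [-0.0267  0.1002]
```

View pics/c3.png

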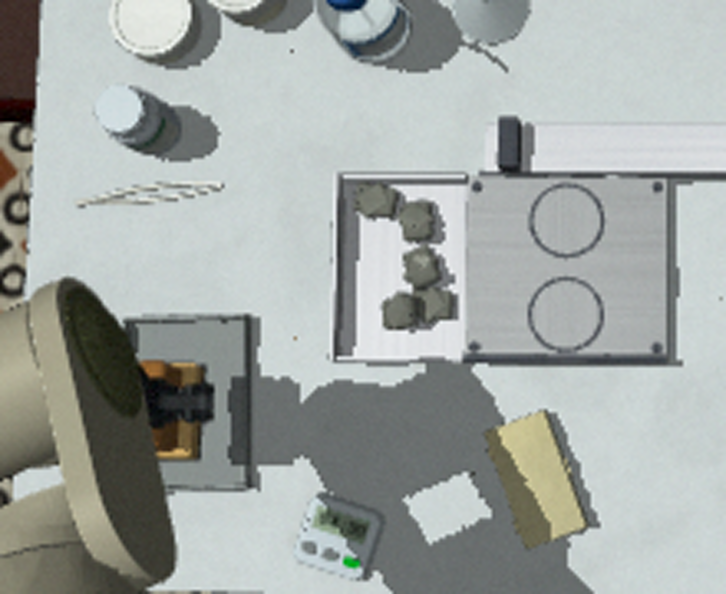

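All five chips lie in the catch tray (crop around (415,255)) and the bed is clear. I set the block down.

move_arm(
  plan="0.002 -0.0155 0.03 0 0 0 0.015; 0 0 0.03 0 0 0 0.015; 0 0 0.017 0 0 0 0.015; 0 0 0 0 0 0 0.015; 0 0 0 0 0 0 0.015; 0 0 0 0 0 0 0.06; 0 0 0 0 0 0 0.06; 0 0 0 0 0 0 0.06",
)

```text
time_s: 17.58
position: [0.4338, 0.3453, 0.0355]
tool_rot: [[1.0, 0.014, 0.0], [0.014, -1.0, 0.0], [0.0, -0.0, -1.0]]
ft_force: [0.3, -0.0, 0.8]
grip_width: 0.0603
gripper_force: 0.0
```

move_arm(
  plan="0 0 0 0 0 0 0.06; 0 0 -0.04 0 0 0 0.06; 0 0 -0.05 0 0 0 0.085; 0 0 -0.05 0 0 0 0.085; 0 0.05 -0.05 0 0 0 0.085; 0 0.06 0 0 0 0 0.085; 0 0.06 0 0 0 0 0.085; 0 0.06 0 0 0 0 0.085; 0 0.06 0 0 0 0 0.085; 0 0.06 0 0 0 0 0.085; 0 0.06 0 0 0 0 0.085; 0 0.06 0 0 0 0 0.085",
)

```text
time_s: 19.08
position: [0.4397, -0.1208, 0.2197]
tool_rot: [[1.0, 0.014, 0.001], [0.014, -1.0, -0.0], [0.001, 0.0, -1.0]]
ft_force: [0.8, 0.4, 0.9]
grip_width: 0.0846
gripper_force: 0.0
```

Run:
```python
from fit import *
s=env.observe();print(s['time_s'],s['position'],s['tool_rot'][:2],s['q'])
im,D=snap('top','t4.png');look('top',D,viewer.calibration('top'));X=cloud(D,viewer.calibration('top'));P=sel(X,D,.055,.08,.36,.5,.27,.42);print(len(P),np.median(P,0),rect(P))
cal=viewer.calibration('wrist');im,D=snap('wrist','w5.png');look('wrist',D,cal)
for r in pinpoint('wrist','tin_a'):
    if r['conf']>.3: print(round(r['conf'],2),r['pixel'],dep('wrist',r['pixel'],D,cal))
```

```text
19.075 [ 0.4397 -0.1208  0.2197] [[ 0.9999  0.0137  0.0006]
 [ 0.0137 -0.9999 -0.0002]] [-30.2969  12.9308  89.543    0.0081  77.4934  58.9184]
top bed 3309 [0.5483 0.0553 0.0204] [513.1  56.  223.  285.8   0.6]
top rail 1056 [ 0.6437 -0.0046  0.0304] [640.6   3.8 406.5 101.4  81.9]
top block 467 [ 0.635  -0.1279  0.0756] [ 616.6 -132.3  115.1   67.8    0.7]
top arm 273 [ 0.5917 -0.133   0.0803] [ 595.8 -137.8   62.1   55.5   14.4]
top tin2 130 [ 0.4246 -0.3015  0.0274] [ 424.3 -302.7   21.1   52.7   75.3]
231 [0.4063 0.3622 0.0656] ((407.53875732421875, 363.69476318359375), (62.067630767822266, 23.06516456604004), 8.628365516662598)
wrist bed 33559 [0.5415 0.0496 0.0204] [500.9  59.5 201.8 188.1   0.6]
wrist block 283 [ 0.5751 -0.1311  0.0784] [ 573.9 -132.8   29.1   33.9    0.9]
wrist arm 2507 [ 0.5741 -0.132   0.08  ] [ 555.5 -133.    66.2   33.8    0.5]
wrist tins 3109 [ 0.4302 -0.1411  0.0269] [ 429.2 -140.9   56.1   55.2    1.8]
wrist tin2 3206 [ 0.4281 -0.2837  0.0269] [ 427.2 -284.3   56.2   55.9   47.6]
0.81 [485.7, 216.9] [ 0.4333 -0.2722  0.0265]
0.75 [548.4, 291.5] [ 0.3615 -0.3409  0.0268]
0.55 [335.9, 214.6] [ 0.4345 -0.139   0.0275]
```

The scraper was already knocked, but it still stands inside the tray (offset -27, +19 mm). Before picking the first tin I check its clearance to the clamp bar.

Run:
```python
from fit import *
cal=viewer.calibration('wrist');im,D=snap('wrist'); X=cloud(D,cal)
for a in [(.04,.06),(.06,.076),(.076,.09),(.09,.14)]:
    P=sel(X,D,*a,.4,.7,-.17,-.08)
    if len(P): print(a,len(P),np.percentile(P[:,0],[0,1,50]),P[:,1].min(),P[:,1].max())
z=np.load('w1.npz'); cal={k:z[k] for k in('fx','fy','cx','cy','R','t')};X=cloud(z['D'],cal);D=z['D']
for a in [(.04,.06),(.06,.076),(.076,.09),(.09,.14)]:
    P=sel(X,D,*a,.4,.6,-.17,-.08)
    if len(P): print(a,len(P),np.percentile(P[:,0],[0,1,50]),P[:,1].min(),P[:,1].max())
```

```text
(0.04, 0.06) 890 [0.4949 0.495  0.5083] -0.14858045816832646 -0.11860803235769743
(0.06, 0.076) 660 [0.4959 0.4966 0.5105] -0.15035384504464797 -0.11556517595897539
(0.076, 0.09) 2463 [0.5219 0.5226 0.5739] -0.1503696836406789 -0.11446006335969633
(0.09, 0.14) 4593 [0.5258 0.5271 0.5468] -0.169992667934 -0.11434333114824002
(0.04, 0.06) 617 [0.4941 0.4947 0.5142] -0.1482765671268456 -0.11676273838485321
(0.06, 0.076) 607 [0.4963 0.4965 0.5314] -0.14693747542369348 -0.11384283113370036
(0.076, 0.09) 2016 [0.5229 0.524  0.5753] -0.14903247985588047 -0.11371835117686227
(0.09, 0.14) 2238 [0.5265 0.5278 0.5483] -0.16990273294541258 -0.11332486540301362
```

Clamp-bar front end at x 0.494, wrench head from x 0.526, so tin 1 can be reached.

move_arm(
  plan="-0.005 0.0102 0.05 0 0 0 0.085; -0.005 0.0102 0.05 0 0 0 0.085; 0 0 0.05 0 0 0 0.085; 0 0 0.035 0 0 0 0.085; 0 0 0 0 0 0 0.085",
)

```text
time_s: 19.9
position: [0.4295, -0.1375, 0.0333]
tool_rot: [[1.0, 0.016, -0.004], [0.016, -1.0, 0.003], [-0.004, -0.003, -1.0]]
ft_force: [-0.0, 1.0, 0.4]
grip_width: 0.0848
gripper_force: 0.0
```

Run:
```python
from fit import *
s=env.observe();print(s['time_s'],s['position'],s['ft_force'])
cal=viewer.calibration('wrist');im,D=snap('wrist','w6.png');look('wrist',D,cal)
```

```text
19.9 [ 0.4295 -0.1375  0.0333] [-0.0012  1.0178  0.4219]
wrist bed 10627 [ 0.5076 -0.0254  0.0201] [509.6 -27.3  29.3  69.3  78.5]
wrist arm 8374 [ 0.5239 -0.1334  0.0799] [ 475.4 -137.   109.7  112.8    0. ]
wrist tins 13068 [ 0.4313 -0.141   0.0269] [ 429.2 -141.    56.3   56.2   46.2]
wrist tin2 3900 [ 0.426  -0.2638  0.0267] [ 424.2 -265.2   51.5   18.9    8.7]
```

move_arm(
  plan="0 0.001 0.018 0 0 0 0.085; 0 0 0.018 0 0 0 0.085; 0 0 0 0 0 0 0.085; 0 0 0 0 0 0 0.085; 0 0 0 0 0 0 0.05; 0 0 0 0 0 0 0.05; 0 0 0 0 0 0 0.05; 0 0 0 0 0 0 0.05; 0 0 0 0 0 0 0.05; 0 0 0 0 0 0 0.05",
  grip_force=60,
)

```text
time_s: 21.2
position: [0.4307, -0.1405, -0.0003]
tool_rot: [[1.0, 0.014, 0.001], [0.014, -1.0, -0.001], [0.001, 0.001, -1.0]]
ft_force: [-1.9, 0.3, 15.2]
grip_width: 0.0517
gripper_force: 60.0
```

move_arm(
  plan="0 0 -0.03 0 0 0 0.05; 0 0 -0.05 0 0 0 0.05; 0 0 -0.05 0 0 0 0.05; 0 -0.04 -0.02 0 0 0 0.05; 0 -0.05 0 0 0 0 0.05; 0.04 -0.05 0 0 0 0 0.05; 0.06 -0.05 0 0 0 0 0.05; 0.0525 0.001 0 0 0 0 0.05; 0 0 0 0 0 0 0.05; 0 0 0 0 0 0 0.05",
)

```text
time_s: 22.45
position: [0.5666, 0.0393, 0.1481]
tool_rot: [[1.0, 0.014, -0.002], [0.014, -1.0, 0.0], [-0.002, -0.0, -1.0]]
ft_force: [-0.6, 0.0, -1.1]
grip_width: 0.0522
gripper_force: 63.2
```

Run:
```python
from fit import *
s=env.observe();print(s['time_s'],s['position'],s['ft_force'],s['grip_width'])
cal=viewer.calibration('wrist');im,D=snap('wrist','w7.png')
X=cloud(D,cal);p=s['position'];P=sel(X,D,.13,.20,p[0]-.035,p[0]+.035,p[1]-.026,p[1]+.026);print(len(P),np.median(P,0),rect(P))
for n in('mark_rear','mark_front','tin_a'):
  for r in pinpoint('wrist',n):
    if r['conf']>.3: print(n,round(r['conf'],2),r['pixel'],dep('wrist',r['pixel'],D,cal))
```

```text
22.45 [0.5666 0.0393 0.1481] [-0.5778  0.0426 -1.0738] 0.05215749879148738
21294 [0.5697 0.0391 0.1751] ((565.34521484375, 39.33677673339844), (51.998382568359375, 57.07645797729492), 89.99708557128906)
mark_rear 0.73 [148.7, 202.3] [0.5839 0.1618 0.0232]
mark_rear 0.67 [315.1, 199.8] [0.5867 0.0455 0.0206]
tin_a 0.68 [323.5, 317.9] [0.578  0.0399 0.1744]
```

View pics/w7.png

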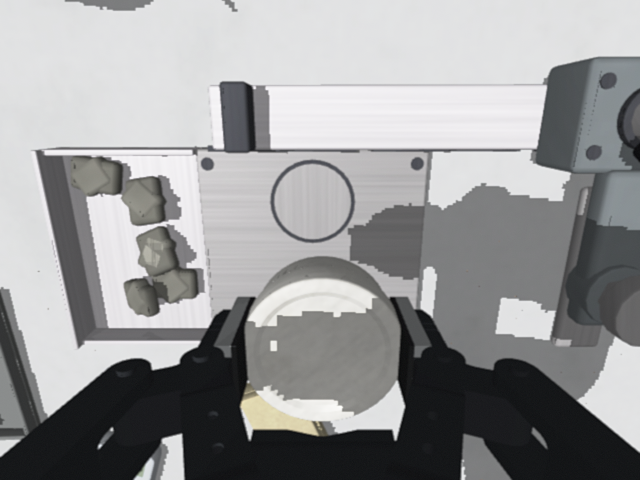

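The tin is held level at (322,340). The rear mark ring is centred at about (312.5,201), radius 41 px, and the bed is free.

Run:
```python
from fit import *
cal=viewer.calibration('wrist');im,D=snap('wrist')
g=cv2.cvtColor(im,cv2.COLOR_RGB2GRAY)
print(onz('wrist',(312.5,201),.0205,cal))
# ring fit on rectified plane
N=200; c=np.array([.585,.048]); 
P=[[onz('wrist',p,.02,cal) ] for p in[(0,0)]]
pts=[proj('wrist',(c[0]+.04-.08*b,c[1]+.04-.08*a,.02),cal) for a,b in((0,0),(1,0),(1,1),(0,1))]
M=cv2.getPerspectiveTransform(np.float32(pts),np.float32([(0,0),(320,0),(320,320),(0,320)]))
w=cv2.warpPerspective(g,M,(320,320)); cs=cv2.HoughCircles(cv2.GaussianBlur(w,(5,5),0),cv2.HOUGH_GRADIENT,1,100,param1=80,param2=15,minRadius=108,maxRadius=128)
print([(c[0]+.04-q[1]*.08/320,c[1]+.04-q[0]*.08/320,q[2]*.25) for q in cs[0][:3]])
```

```text
[0.586  0.0471 0.0205]
[(np.float64(0.5848749987781048), np.float64(0.047624998271465296), np.float32(29.775))]
```

move_arm(
  plan="0.01 -0.004 0.03 0 0 0 0.05; 0.01 -0.004 0.03 0 0 0 0.05; 0 0 0.03 0 0 0 0.05; 0 0 0.02 0 0 0 0.05; 0 0 0.01 0 0 0 0.05; 0 0 0.0065 0 0 0 0.05; 0 0 0 0 0 0 0.05; 0 0 0 0 0 0 0.05",
)

```text
time_s: 23.7
position: [0.5877, 0.0476, 0.0227]
tool_rot: [[1.0, 0.014, 0.001], [0.014, -1.0, -0.0], [0.001, 0.0, -1.0]]
ft_force: [-1.1, -0.7, -1.2]
grip_width: 0.052
gripper_force: 63.2
```

move_arm(
  plan="-0.001 0 0.001 0 0 0 0.05; 0 0 0.001 0 0 0 0.05; 0 0 0 0 0 0 0.05; 0 0 0 0 0 0 0.065; 0 0 0 0 0 0 0.065; 0 0 0 0 0 0 0.08; 0 0 0 0 0 0 0.08; 0 0 0 0 0 0 0.08; 0 0 -0.03 0 0 0 0.08; 0 0 -0.05 0 0 0 0.085; 0 0 -0.05 0 0 0 0.085; 0 0 -0.03 0 0 0 0.085",
)

```text
time_s: 25.2
position: [0.5867, 0.0476, 0.1827]
tool_rot: [[1.0, 0.014, 0.003], [0.014, -1.0, -0.0], [0.003, 0.0, -1.0]]
ft_force: [0.5, -0.4, 0.3]
grip_width: 0.0852
gripper_force: 0.0
```

Run:
```python
from fit import *
s=env.observe();print(s['time_s'],s['position'],s['ft_force'],s['grip_width'])
cal=viewer.calibration('wrist');im,D=snap('wrist','w8.png')
X=cloud(D,cal);P=sel(X,D,.043,.052,.53,.65,-.01,.11);print(len(P),np.median(P,0),P[:,2].std(),rect(P))
```

```text
25.2 [0.5867 0.0476 0.1827] [ 0.5369 -0.3911  0.2715] 0.08519011685507005
4465 [0.5861 0.0486 0.0469] 0.0009812997872581971 ((597.5551147460938, 64.15117645263672), (96.60277557373047, 56.090152740478516), 51.14555740356445)
```

move_arm(
  plan="-0.0273 0.055 0 0 0 0 0.085; -0.0273 0.055 0 0 0 0 0.085; -0.0273 0.055 0 0 0 0 0.085; -0.0273 0.055 0 0 0 0 0.085; -0.0273 0.055 0 0 0 0 0.085; -0.0273 0.055 0 0 0 0 0.085; 0 0 0.05 0 0 0 0.085; 0 0 0.05 0 0 0 0.085; 0 0 0.045 0 0 0 0.085; 0 0 0 0 0 0 0.085; 0 0 0 0 0 0 0.085",
)

```text
time_s: 26.62
position: [0.4277, -0.2852, 0.0365]
tool_rot: [[1.0, 0.014, 0.001], [0.014, -1.0, -0.002], [0.001, 0.002, -1.0]]
ft_force: [0.0, -0.7, 0.8]
grip_width: 0.0851
gripper_force: 0.0
```

Run:
```python
from fit import *
s=env.observe();print(s['time_s'],s['position'],s['ft_force'])
cal=viewer.calibration('wrist');im,D=snap('wrist');look('wrist',D,cal)
```

```text
26.625 [ 0.4277 -0.2852  0.0365] [ 0.0236 -0.706   0.8448]
wrist arm 1293 [ 0.4335 -0.2416  0.0804] [ 428.4 -240.5   22.9   14.3   38. ]
wrist tin2 12639 [ 0.4291 -0.2848  0.0269] [ 427.1 -284.8   56.4   56.2   42.1]
```

move_arm(
  plan="0 0 0.018 0 0 0 0.085; 0 0 0.0175 0 0 0 0.085; 0 0 0 0 0 0 0.085; 0 0 0 0 0 0 0.085; 0 0 0 0 0 0 0.05; 0 0 0 0 0 0 0.05; 0 0 0 0 0 0 0.05; 0 0 0 0 0 0 0.05; 0 0 0 0 0 0 0.05; 0 0 0 0 0 0 0.05",
)

```text
time_s: 27.92
position: [0.4273, -0.2849, 0.0007]
tool_rot: [[1.0, 0.014, 0.001], [0.014, -1.0, -0.001], [0.001, 0.001, -1.0]]
ft_force: [-1.7, 2.1, 11.0]
grip_width: 0.0522
gripper_force: 60.8
```

move_arm(
  plan="0 0 -0.03 0 0 0 0.05; 0 0 -0.05 0 0 0 0.05; 0 0 -0.05 0 0 0 0.05; -0.0 -0.05 -0.05 0 0 0 0.05; 0 -0.055 0 0 0 0 0.05; 0 -0.055 0 0 0 0 0.05; 0.02 -0.055 0 0 0 0 0.05; 0.02 -0.055 0 0 0 0 0.05; 0.02 -0.055 0 0 0 0 0.05; 0.02 -0.002 0 0 0 0 0.05; 0 0 0 0 0 0 0.05; 0 0 0 0 0 0 0.05",
)

```text
time_s: 29.42
position: [0.5019, 0.0372, 0.1736]
tool_rot: [[1.0, 0.013, -0.001], [0.013, -1.0, 0.0], [-0.001, -0.0, -1.0]]
ft_force: [0.6, 0.7, -0.7]
grip_width: 0.052
gripper_force: 63.2
```

Run:
```python
from fit import *
s=env.observe();print(s['time_s'],s['position'],s['ft_force'],s['grip_width'])
cal=viewer.calibration('wrist');im,D=snap('wrist','w9.png')
X=cloud(D,cal);p=s['position'];P=sel(X,D,p[2]+.015,p[2]+.035,p[0]-.04,p[0]+.04,p[1]-.026,p[1]+.026);print(len(P),np.median(P,0),rect(P))
```

```text
29.425 [0.5019 0.0372 0.1736] [ 0.5946  0.7185 -0.7086] 0.05199370677536699
19811 [0.5051 0.0375 0.1996] ((501.5989074707031, 37.323238372802734), (51.992431640625, 57.628990173339844), 89.39414978027344)
```

move_arm(
  plan="0.0045 -0.0047 0.04 0 0 0 0.05; 0.0045 -0.0047 0.04 0 0 0 0.05; 0 0 0.035 0 0 0 0.05; 0 0 0.02 0 0 0 0.05; 0 0 0.01 0 0 0 0.05; 0 0 0.005 0 0 0 0.05; 0 0 0 0 0 0 0.05; 0 0 0 0 0 0 0.05",
)

```text
time_s: 30.48
position: [0.5118, 0.0471, 0.0244]
tool_rot: [[1.0, 0.014, 0.001], [0.014, -1.0, -0.0], [0.001, 0.0, -1.0]]
ft_force: [-0.8, 0.8, -0.6]
grip_width: 0.0516
gripper_force: 63.2
```

move_arm(
  plan="-0.001 0 0.0015 0 0 0 0.05; 0 0 0.0015 0 0 0 0.05; 0 0 0 0 0 0 0.05; 0 0 0 0 0 0 0.065; 0 0 0 0 0 0 0.065; 0 0 0 0 0 0 0.08; 0 0 0 0 0 0 0.08; 0 0 0 0 0 0 0.08; 0 0 -0.03 0 0 0 0.08; 0 0 -0.05 0 0 0 0.085; 0 0 -0.06 0 0 0 0.085; 0 0 -0.06 0 0 0 0.085",
)

```text
time_s: 31.98
position: [0.5101, 0.0472, 0.2227]
tool_rot: [[1.0, 0.014, -0.0], [0.014, -1.0, 0.0], [-0.0, -0.0, -1.0]]
ft_force: [0.6, -0.2, 0.1]
grip_width: 0.0851
gripper_force: 0.0
```

Run:
```python
from fit import *
s=env.observe();print(s['time_s'],s['position'],s['ft_force'],s['grip_width'])
cal=viewer.calibration('wrist');im,D=snap('wrist','w10.png')
X=cloud(D,cal)
for x0,x1 in((.545,.619),(.47,.545)):
    P=sel(X,D,.0455,.050,x0,x1,0,.1);print(len(P),np.median(P,0),rect(P))
    P=sel(X,D,.0185,.022,.475,.615,-.02,.07)
for n in('knob_grip','wrench_hinge','wrench_grip'):
  for r in pinpoint('wrist',n):
    if r['conf']>.3: print(n,round(r['conf'],2),r['pixel'],dep('wrist',r['pixel'],D,cal))
P=sel(X,D,.112,.13,.58,.70,-.2,-.05)
if len(P)>20: print('knob',len(P),np.median(P,0),rect(P))
```

```text
31.975 [0.5101 0.0472 0.2227] [ 0.6019 -0.241   0.0812] 0.08510660630180907
4025 [0.5853 0.0482 0.047 ] ((584.5816040039062, 48.234840393066406), (55.69579315185547, 55.65760803222656), 64.81411743164062)
3265 [0.5108 0.0477 0.047 ] ((510.2311706542969, 47.777923583984375), (55.76001739501953, 55.77989959716797), 71.37333679199219)
knob_grip 0.65 [633.9, 17.6] [ 0.6414 -0.1245  0.1208]
wrench_hinge 0.55 [589.9, 183.2] [ 0.5466 -0.1288  0.1081]
knob 1681 [ 0.6326 -0.1193  0.1202] ((634.7063598632812, -122.69183349609375), (16.015487670898438, 32.45692825317383), 50.657806396484375)
```

View pics/w10.png

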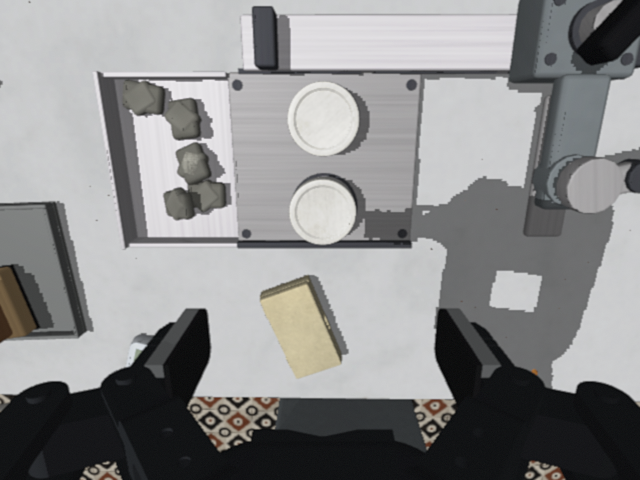

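Both tins stand on their marks: (323,118) and (322,212), measured within about 1 mm. Now I look at the knob and wrench.

move_arm(
  plan="0.0156 0.0445 -0.01 0 0 0 0.085; 0.0156 0.0445 -0.01 0 0 0 0.085; 0.0156 0.0445 -0.01 0 0 0 0.085; 0.0156 0.0445 -0.01 0 0 0 0.085; 0 0 0 0 0 0 0.05; 0 0 0 0 0 0 0.05",
)

```text
time_s: 32.92
position: [0.5749, -0.1296, 0.2589]
tool_rot: [[1.0, 0.014, -0.003], [0.014, -1.0, 0.002], [-0.003, -0.002, -1.0]]
ft_force: [-0.2, 0.3, -0.5]
grip_width: 0.0516
gripper_force: 0.0
```

Run:
```python
from fit import *
s=env.observe();print(s['time_s'],s['position'],s['q'])
cal=viewer.calibration('wrist');im,D=snap('wrist','w11.png')
X=cloud(D,cal)
for n in('knob_grip','wrench_hinge','wrench_grip'):
  for r in pinpoint('wrist',n):
    if r['conf']>.3: print(n,round(r['conf'],2),r['pixel'],dep('wrist',r['pixel'],D,cal))
P=sel(X,D,.116,.13,.58,.72,-.2,-.07); print('knob',len(P),np.median(P,0),rect(P))
P=sel(X,D,.1,.12,.52,.62,-.36,-.16); print('handle',len(P),np.median(P,0),rect(P), np.polyfit(P[:,1],P[:,0],1))
im,D=snap('top');X=cloud(D,viewer.calibration('top'));P=sel(X,D,.1,.12,.52,.62,-.36,-.16)
if len(P)>20: print('handle',len(P),np.median(P,0),rect(P))
```

```text
32.925 [ 0.5749 -0.1296  0.2589] [-24.2077  24.9803  64.6169   0.0142  90.6013  65.0113]
knob_grip 0.57 [329.2, 125.6] [ 0.6449 -0.1324  0.1213]
wrench_hinge 0.7 [326.7, 251.2] [ 0.5485 -0.1324  0.1079]
wrench_hinge 0.32 [492.2, 215.8] [ 0.5802 -0.2584  0.1118]
wrench_grip 0.86 [492.9, 214.6] [ 0.5812 -0.2587  0.112 ]
knob 1852 [ 0.6453 -0.1321  0.1207] ((644.5003051757812, -131.6133270263672), (16.01010513305664, 55.992591857910156), 50.73063278198242)
handle 5186 [ 0.5719 -0.2382  0.1109] ((568.0457763671875, -230.6671142578125), (25.179460525512695, 148.7967529296875), 14.101500511169434) [-0.246   0.5137]
handle 346 [ 0.5695 -0.2635  0.111 ] ((568.2808227539062, -231.16549682617188), (24.671039581298828, 149.95518493652344), 14.042214393615723)
```

View pics/w11.png

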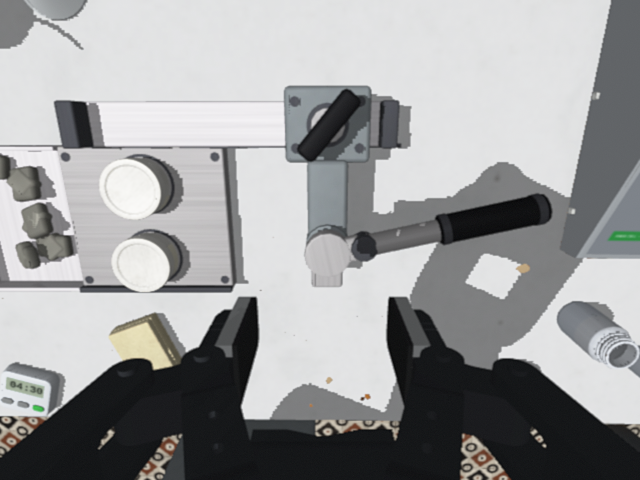

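The knob is at (329,125), at (0.6445,-0.1316), with its bar at -39.3° (value ≈1.35). The wrench hinge is at (326,252) and its grip at (493,217). I grip the knob.

move_arm(
  plan="0.035 0.0015 0 0 0 0 0.05; 0.0346 0.0015 0 0 0 0 0.05; 0 0 0.01 0 0 0.175 0.05; 0 0 0.01 0 0 0.175 0.05; 0 0 0.01 0 0 0.175 0.05; 0 0 0.01 0 0 0.175 0.05; 0 0 0.04 0 0 0 0.05; 0 0 0.04 0 0 0 0.05; 0 0 0 0 0 0 0.05; 0 0 0 0 0 0 0.05",
)

```text
time_s: 34.42
position: [0.6458, -0.132, 0.1426]
tool_rot: [[0.774, -0.633, 0.003], [-0.633, -0.774, -0.001], [0.003, -0.001, -1.0]]
ft_force: [-0.0, 0.4, 0.8]
grip_width: 0.0499
gripper_force: 0.0
```

Run:
```python
from fit import *
s=env.observe();print(s['time_s'],s['position'],np.degrees(np.arctan2(s['tool_rot'][1][0],s['tool_rot'][0][0])))
cal=viewer.calibration('wrist');im,D=snap('wrist')
X=cloud(D,cal)
P=sel(X,D,.116,.126,.60,.69,-.17,-.09); print('knob',len(P),np.median(P,0),rect(P))
```

```text
34.425 [ 0.6458 -0.132   0.1426] -39.29265506802038
knob 3691 [ 0.6469 -0.1334  0.1207] ((644.8680419921875, -131.78936767578125), (16.008464813232422, 55.79196548461914), 50.72960662841797)
```

move_arm(
  plan="-0.001 0 0.025 0 0 0 0.05; 0 0 0.0215 0 0 0 0.05; 0 0 0 0 0 0 0.05; 0 0 0 0 0 0 0.01; 0 0 0 0 0 0 0.01; 0 0 0 0 0 0 0.01; 0 0 0 0 0 0 0.01; 0 0 0 0 0 0 0.01; 0 0 0 0 0 0 0.01",
  grip_force=60,
)

```text
time_s: 35.6
position: [0.6448, -0.1317, 0.096]
tool_rot: [[0.774, -0.634, 0.002], [-0.634, -0.774, -0.001], [0.003, -0.001, -1.0]]
ft_force: [-1.6, -0.2, 6.0]
grip_width: 0.015
gripper_force: 58.7
```

move_arm(
  plan="0 0 0 0 0 -0.15 0.01; 0 0 0 0 0 -0.15 0.01; 0 0 0 0 0 -0.15 0.01; 0 0 0 0 0 -0.15 0.01; 0 0 0 0 0 -0.15 0.01; 0 0 0 0 0 -0.15 0.01; 0 0 0 0 0 -0.15 0.01; 0 0 0 0 0 -0.15 0.01; 0 0 0 0 0 0 0.01; 0 0 0 0 0 0 0.01",
)

```text
time_s: 36.85
position: [0.6447, -0.1321, 0.0959]
tool_rot: [[0.871, 0.492, 0.002], [0.492, -0.871, -0.002], [0.001, 0.003, -1.0]]
ft_force: [-1.9, -2.0, 6.3]
grip_width: 0.0148
gripper_force: 58.9
```

move_arm(
  plan="0.0096 -0.01756 0 0 0 0 0.01; 0.0096 -0.01756 0 0 0 0 0.01; 0.0096 -0.01756 0 0 0 0 0.01; 0.0096 -0.01756 0 0 0 0 0.01; 0.0096 -0.01756 0 0 0 0 0.01; 0.0096 -0.01756 0 0 0 0 0.01; 0.0096 -0.01756 0 0 0 0 0.01; 0.0096 -0.01756 0 0 0 0 0.01; 0.0048 -0.0088 0 0 0 0 0.01; 0 0 0 0 0 0 0.01; 0 0 0 0 0 0 0.01",
)

```text
time_s: 38.22
position: [0.6421, 0.0394, 0.0959]
tool_rot: [[0.871, 0.492, 0.002], [0.492, -0.871, 0.001], [0.002, 0.0, -1.0]]
ft_force: [-2.9, 1.0, 6.8]
grip_width: 0.015
gripper_force: 59.6
```

Moved 171 mm with almost no force; I creep on to the stop.

move_arm(
  plan="0.0024 -0.0044 0 0 0 0 0.01; 0.0024 -0.0044 0 0 0 0 0.01; 0 0 0 0 0 0 0.01; 0 0 0 0 0 0 0.01",
)

```text
time_s: 38.72
position: [0.642, 0.0473, 0.0959]
tool_rot: [[0.871, 0.491, 0.001], [0.491, -0.871, -0.002], [0.0, 0.003, -1.0]]
ft_force: [-3.4, -5.6, 6.5]
grip_width: 0.0147
gripper_force: 59.9
```

move_arm(
  plan="0.0012 -0.0022 0 0 0 0 0.01; 0.0012 -0.0022 0 0 0 0 0.01; 0 0 0 0 0 0 0.01; 0 0 0 0 0 0 0.01",
)

```text
time_s: 39.22
position: [0.6421, 0.0477, 0.0959]
tool_rot: [[0.872, 0.489, 0.001], [0.489, -0.872, -0.01], [-0.004, 0.009, -1.0]]
ft_force: [-6.6, -27.6, 6.7]
grip_width: 0.015
gripper_force: 59.9
```

move_arm(
  plan="0 0 0 0 0 0.15 0.01; 0 0 0 0 0 0.15 0.01; 0 0 0 0 0 0.15 0.01; 0 0 0 0 0 0.15 0.01; 0 0 0 0 0 0.15 0.01; 0 0 0 0 0 0.15 0.01; 0 0 0 0 0 0.15 0.01; 0 0 0 0 0 0.15 0.01; 0 0 0 0 0 0 0.01; 0 0 0 0 0 0 0.01",
)

```text
time_s: 40.48
position: [0.6422, 0.0485, 0.096]
tool_rot: [[0.772, -0.635, 0.001], [-0.635, -0.772, -0.009], [0.006, 0.006, -1.0]]
ft_force: [-4.0, -22.8, 6.4]
grip_width: 0.0152
gripper_force: 60.0
```

The carriage is at its stop and the knob is back at about 1.35 rad. I release, lift, and turn for the wrench.

move_arm(
  plan="0 0 0 0 0 0 0.05; 0 0 0 0 0 0 0.05; 0 0 0 0 0 0 0.05; 0 0 0 0 0 0 0.05; 0 0 -0.03 0 0 0 0.05; 0 0 -0.05 0 0 0 0.05; 0 0 -0.05 0 0 0 0.05; 0 0 -0.03 0 0 -0.18 0.05; 0 0 0 0 0 -0.18 0.05; 0 0 0 0 0 -0.18 0.05; 0 0 0 0 0 -0.1615 0.05; 0 0 0 0 0 0 0.05",
)

```text
time_s: 41.98
position: [0.6417, 0.054, 0.2541]
tool_rot: [[1.0, 0.014, -0.0], [0.014, -1.0, 0.0], [-0.0, -0.0, -1.0]]
ft_force: [-0.0, -0.7, 0.3]
grip_width: 0.0499
gripper_force: 0.0
```

move_arm(
  plan="-0.05 0.05 0 0 0 0 0.05; -0.05 0.05 0 0 0 0 0.05; 0 0.02 0 0 0 0 0.05; 0 0 0 0 0 0 0.05; 0 0 0 0 0 0 0.05",
)

```text
time_s: 42.6
position: [0.5557, -0.0553, 0.2541]
tool_rot: [[1.0, 0.015, 0.0], [0.015, -1.0, 0.0], [0.0, -0.0, -1.0]]
ft_force: [0.1, 0.0, -0.4]
grip_width: 0.0502
gripper_force: 0.0
```

Run:
```python
from fit import *
s=env.observe();print(s['time_s'],s['position'],np.degrees(np.arctan2(s['tool_rot'][1][0],s['tool_rot'][0][0])))
cal=viewer.calibration('wrist');iw,D=snap('wrist','w12.png')
it,Dt=snap('top')
for cam,D,cal in(('wrist',D,cal),('top',Dt,viewer.calibration('top'))):
  X=cloud(D,cal)
  P=sel(X,D,.116,.126,.58,.70,-.02,.12)
  if len(P)>30: print(cam,'knob',len(P),np.median(P,0),rect(P))
  P=sel(X,D,.1,.118,.45,.62,-.2,.02)
  if len(P)>30: print(cam,'handle',len(P),np.median(P,0),rect(P))
  P=sel(X,D,.1,.118,.5,.58,.02,.08)
  if len(P)>30: print(cam,'head',len(P),np.median(P,0),rect(P))
for n in('wrench_hinge','wrench_grip'):
  for r in pinpoint('top',n):
    if r['conf']>.3: print(n,round(r['conf'],2),r['pixel'],dep('top',r['pixel'],Dt))
```

```text
42.6 [ 0.5557 -0.0553  0.2541] 0.8463165248223874
wrist knob 2067 [0.6424 0.0462 0.1207] ((641.9531860351562, 47.987525939941406), (16.538759231567383, 55.82921600341797), 50.29701614379883)
wrist handle 5434 [ 0.5684 -0.0588  0.111 ] ((565.5184936523438, -50.61150360107422), (24.631135940551758, 149.5577850341797), 13.438551902770996)
wrist head 2091 [0.5447 0.0434 0.1081] ((542.373046875, 42.53618621826172), (45.03275680541992, 37.33053207397461), 89.07818603515625)
top knob 62 [0.6309 0.0569 0.121 ] ((632.6672973632812, 55.41626739501953), (16.238719940185547, 27.19719123840332), 46.51406478881836)
top handle 180 [ 0.5549 -0.0081  0.1099] ((556.3258666992188, -14.985725402832031), (20.275732040405273, 70.99602508544922), 11.499792098999023)
top head 44 [0.5442 0.0255 0.1086] ((543.2730712890625, 25.184890747070312), (10.780183792114258, 34.231361389160156), 71.36250305175781)
wrench_hinge 0.5 [298.9, 231.4] [0.4887 0.011  0.5415]
```

View pics/w12.png

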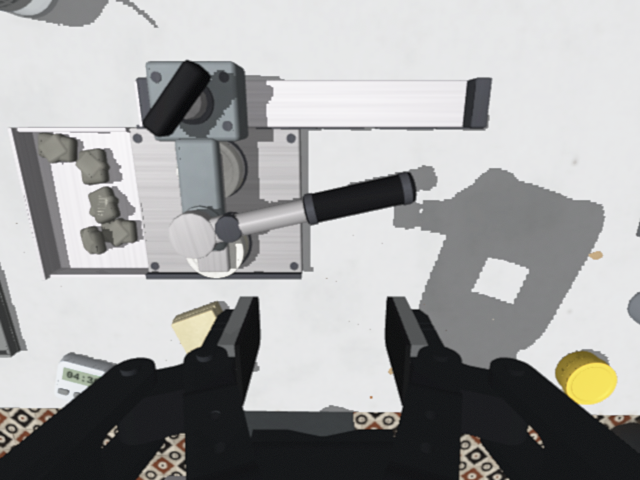

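The tins stand under the bar and the carriage sits against the left stop block at (140,90). The knob bar at (176,98) is at -39.7° (≈1.36 rad). The wrench grip is at (360,197), with the handle axis at -76.6°, pointing back exactly through the screw at (0.5422,0.0466). I turn the tool and go to the grip.

move_arm(
  plan="0 0 0 0 0 -0.179 0.05; 0 0 0 0 0 -0.179 0.05; 0 0 0 0 0 -0.179 0.05; 0 0 0 0 0 -0.179 0.05; 0 0 0 0 0 -0.179 0.05; 0 0 0 0 0 -0.179 0.05; 0 0 0 0 0 -0.179 0.05; 0 0 0 0 0 -0.179 0.05; 0 0 0 0 0 -0.179 0.05; 0 0 0 0 0 -0.179 0.05; -0.0327 0.0105 0 0 0 0 0.05; 0 0 0 0 0 0 0.05",
)

```text
time_s: 44.3
position: [0.5736, -0.0862, 0.2536]
tool_rot: [[-0.231, 0.973, -0.0], [0.973, 0.231, -0.0], [0.0, -0.0, -1.0]]
ft_force: [-0.3, 0.9, -0.7]
grip_width: 0.0499
gripper_force: 0.0
```

move_arm(
  plan="0 0 0.05 0 0 0 0.05; 0 0 0.05 0 0 0 0.05; 0 0 0 0 0 0 0.05; 0 0 0 0 0 0 0.05",
)

```text
time_s: 44.8
position: [0.5737, -0.0852, 0.1563]
tool_rot: [[-0.233, 0.973, 0.003], [0.973, 0.233, -0.001], [-0.002, 0.003, -1.0]]
ft_force: [-0.1, -0.7, 0.1]
grip_width: 0.0498
gripper_force: 0.0
```

```bash
cat > wr.py <<'E'
from fit import *
s=env.observe();p=np.array(s['position']);yaw=np.arctan2(s['tool_rot'][1][0],s['tool_rot'][0][0]);H=np.array([.5422,.0466]);d=p[:2]-H
print(s['time_s'],p,'yaw',np.degrees(yaw),'r',np.hypot(*d),'phi',np.degrees(np.arctan2(d[1],d[0])),s['ft_force'],s['grip_width'])
E
python3 - <<'E'
from wr import *
cal=viewer.calibration('wrist');iw,D=snap('wrist');X=cloud(D,cal)
P=sel(X,D,.1,.118,.45,.62,-.2,.02);print(len(P),rect(P))
E
```

```text
44.8 [ 0.5737 -0.0852  0.1563] yaw 103.45468157679419 r 0.1355175880029857 phi -76.55519545294288 [-0.1015 -0.7443  0.0598] 0.04978558757777225
12265 ((565.498291015625, -50.6500244140625), (24.44339942932129, 149.57911682128906), 13.27003288269043)
```

move_arm(
  plan="0 0 0.035 0 0 0 0.05; 0 0 0.035 0 0 0 0.05; 0 0 0 0 0 0 0.05; 0 0 0 0 0 0 0.015; 0 0 0 0 0 0 0.015; 0 0 0 0 0 0 0.015; 0 0 0 0 0 0 0.015; 0 0 0 0 0 0 0.015",
  grip_force=40,
)

```text
time_s: 45.85
position: [0.5739, -0.0858, 0.0857]
tool_rot: [[-0.232, 0.973, 0.004], [0.973, 0.232, -0.001], [-0.002, 0.003, -1.0]]
ft_force: [2.4, -1.7, 7.0]
grip_width: 0.0229
gripper_force: 40.2
```

```bash
python3 wr.py
```

```text
45.85 [ 0.5739 -0.0858  0.0857] yaw 103.42841607307663 r 0.13611053579051502 phi -76.51637790614414 [ 2.3579 -1.6583  6.9816] 0.022905940392225082
```

move_arm(
  plan="0.0003 -0.0095 0 0 0 0.07 0.015; 0.0003 -0.0095 0 0 0 0.07 0.015; 0.0003 -0.0095 0 0 0 0.07 0.015; 0.0003 -0.0095 0 0 0 0.07 0.015; 0.0003 -0.0095 0 0 0 0.07 0.015; 0.0003 -0.0095 0 0 0 0.07 0.015; 0.0003 -0.0095 0 0 0 0.07 0.015; 0.0003 -0.0095 0 0 0 0.07 0.015; 0.0003 -0.0095 0 0 0 0.07 0.015; 0 0 0 0 0 0 0.015",
)

```text
time_s: 47.1
position: [0.4894, -0.0786, 0.0855]
tool_rot: [[0.387, 0.922, 0.003], [0.922, -0.387, -0.0], [0.001, 0.003, -1.0]]
ft_force: [1.9, 3.5, 7.3]
grip_width: 0.0224
gripper_force: 40.4
```

```bash
python3 wr.py
```

```text
47.1 [ 0.4894 -0.0786  0.0855] yaw 67.26067084131957 r 0.1358857821166128 phi -112.85600814828314 [1.9357 3.4684 7.276 ] 0.02238797681373202
```

move_arm(
  plan="0.0002 -0.0062 0 0 0 0.045 0.015; 0.0002 -0.0062 0 0 0 0.045 0.015; 0.0002 -0.0062 0 0 0 0.045 0.015; 0 0 0 0 0 0 0.015",
)

```text
time_s: 47.6
position: [0.4737, -0.0706, 0.0856]
tool_rot: [[0.507, 0.862, 0.005], [0.862, -0.507, -0.001], [0.001, 0.005, -1.0]]
ft_force: [3.0, 0.6, 5.6]
grip_width: 0.0225
gripper_force: 40.3
```

```bash
python3 wr.py
```

```text
47.6 [ 0.4737 -0.0706  0.0856] yaw 59.56172329208909 r 0.13576850648400637 phi -120.29972163386408 [3.0123 0.6469 5.6172] 0.022510314151328453
```

move_arm(
  plan="0 -0.003 0 0 0 0.028 0.015; 0 0 0 0 0 0 0.015",
)

```text
time_s: 47.85
position: [0.4724, -0.0698, 0.0858]
tool_rot: [[0.529, 0.848, 0.007], [0.848, -0.529, -0.003], [0.001, 0.008, -1.0]]
ft_force: [7.6, -1.7, 5.7]
grip_width: 0.0228
gripper_force: 40.5
```

```bash
python3 wr.py
```

```text
47.85 [ 0.4724 -0.0698  0.0858] yaw 58.03282135160125 r 0.1357393756499507 phi -120.94957847194308 [ 7.5594 -1.7446  5.6642] 0.02283863694134195
```

move_arm(
  plan="0 -0.003 0 0 0 0.02 0.015; 0 0 0 0 0 0 0.015",
)

```text
time_s: 48.1
position: [0.4701, -0.0684, 0.0859]
tool_rot: [[0.547, 0.837, 0.008], [0.837, -0.547, -0.003], [0.002, 0.008, -1.0]]
ft_force: [9.6, -2.4, 4.9]
grip_width: 0.0225
gripper_force: 40.3
```

```bash
python3 wr.py
```

```text
48.1 [ 0.4701 -0.0684  0.0859] yaw 56.86849515470798 r 0.13573327191411563 phi -122.06389159579894 [ 9.5591 -2.3508  4.8837] 0.022534316339865395
```

move_arm(
  plan="0 -0.003 0 0 0 0.028 0.015; 0 0 0 0 0 0 0.015",
)

```text
time_s: 48.35
position: [0.4676, -0.0667, 0.0859]
tool_rot: [[0.57, 0.822, 0.008], [0.822, -0.57, -0.003], [0.002, 0.008, -1.0]]
ft_force: [8.6, -1.2, 4.7]
grip_width: 0.0226
gripper_force: 40.2
```

```bash
python3 wr.py
```

```text
48.35 [ 0.4676 -0.0667  0.0859] yaw 55.25201295659128 r 0.13567365019368866 phi -123.35140031712008 [ 8.5948 -1.2461  4.6543] 0.022550047415640782
```

move_arm(
  plan="0 -0.003 0 0 0 0.028 0.015; 0 -0.003 0 0 0 0.028 0.015; 0 0 0 0 0 0 0.015",
)

```text
time_s: 48.72
position: [0.4626, -0.0631, 0.0858]
tool_rot: [[0.615, 0.788, 0.008], [0.788, -0.615, -0.003], [0.003, 0.008, -1.0]]
ft_force: [9.3, -0.5, 5.2]
grip_width: 0.0226
gripper_force: 40.2
```

```bash
python3 wr.py
```

```text
48.725 [ 0.4626 -0.0631  0.0858] yaw 52.03061517834372 r 0.1355352608729744 phi -125.95127624076797 [ 9.2969 -0.4971  5.2372] 0.022647551479259283
```

move_arm(
  plan="0 -0.0025 0 0 0 0.024 0.015; 0 0 0 0 0 0 0.015; 0 0 0 0 0 0 0.015",
)

```text
time_s: 49.1
position: [0.4607, -0.0616, 0.0858]
tool_rot: [[0.634, 0.774, 0.008], [0.774, -0.634, -0.003], [0.003, 0.007, -1.0]]
ft_force: [8.1, -1.0, 5.0]
grip_width: 0.0224
gripper_force: 40.2
```

Run:
```python
from wr import *
cal=viewer.calibration('wrist');iw,D=snap('wrist','w13.png')
```

```text
49.1 [ 0.4607 -0.0616  0.0858] yaw 50.67636211144584 r 0.13545603322321537 phi -127.01595629438904 [ 8.1235 -0.9842  4.9864] 0.022404113573126685
```

View pics/w13.png

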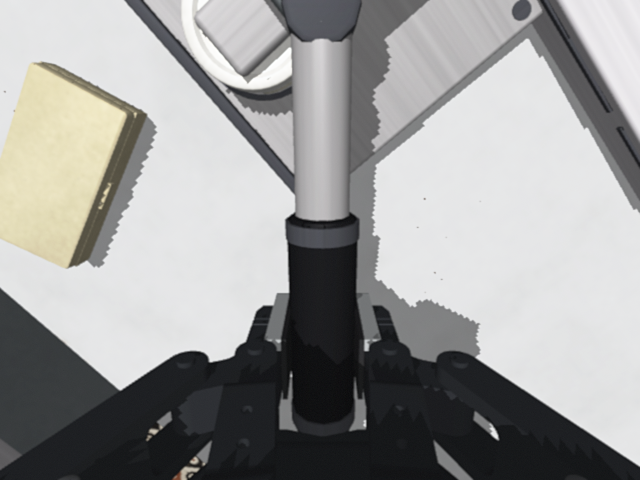

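The handle is bent about 0.15 rad past the hard stop and the pull has dropped, so it has clicked. I let go at once.

move_arm(
  plan="0 0 0 0 0 0 0.035; 0 0 0 0 0 0 0.045; 0 0.004 0 0 0 0 0.06; 0 0.004 0 0 0 0 0.07; 0 0 0 0 0 0 0.07; 0 0 0 0 0 0 0.07; 0 0 -0.03 0 0 0 0.07; 0 0 -0.05 0 0 0 0.07; 0 0 -0.06 0 0 0 0.07; -0.03 0 -0.04 0 0 0 0.07; -0.04 0 0 0 0 0 0.07; 0 0 0 0 0 0 0.07",
)

```text
time_s: 50.65
position: [0.4185, -0.1208, 0.2646]
tool_rot: [[0.636, 0.772, 0.0], [0.772, -0.636, -0.0], [-0.0, 0.0, -1.0]]
ft_force: [0.3, -0.5, 0.0]
grip_width: 0.0701
gripper_force: 0.0
```

Run:
```python
from wr import *
cal=viewer.calibration('wrist');iw,D=snap('wrist'); it,Dt=snap('top','t9.png')
for cam,D,cal in(('wrist',D,cal),('top',Dt,viewer.calibration('top'))):
  X=cloud(D,cal)
  for n,a in dict(knob=(.116,.126,.58,.70,-.02,.12),handle=(.1,.118,.4,.525,-.16,.022),tins=(.0455,.05,.47,.62,-.02,.1),scraper=(.055,.08,.34,.52,.27,.42)).items():
    P=sel(X,D,*a)
    if len(P)>20: print(cam,n,len(P),np.median(P,0),rect(P))
for r in pinpoint('top','chip_0'):
    if r['conf']>.3: print(round(r['conf'],2),dep('top',r['pixel'],Dt))
cv2.imwrite('pics/c9.png',cv2.resize(it[150:330,130:450,::-1],None,fx=2.5,fy=2.5,interpolation=cv2.INTER_CUBIC))
```

```text
50.65 [ 0.4185 -0.1208  0.2646] yaw 50.508730362019215 r 0.2081326537612583 phi -126.45013501953552 [ 0.2962 -0.5065  0.0058] 0.0700573143819711
wrist handle 5311 [ 0.4834 -0.0522  0.1113] ((484.00701904296875, -51.91249465942383), (121.11273193359375, 24.841529846191406), 59.61305236816406)
wrist tins 376 [0.4951 0.0285 0.0476] ((495.2696838378906, 28.736186981201172), (8.396785736083984, 38.88566970825195), 51.52250289916992)
top knob 146 [0.6422 0.0468 0.1209] ((643.0475463867188, 47.166465759277344), (16.294300079345703, 54.208194732666016), 49.25926971435547)
top handle 357 [ 0.4957 -0.0355  0.1109] ((500.19085693359375, -26.73663330078125), (104.61972045898438, 24.207965850830078), 60.15747833251953)
top tins 188 [0.5161 0.0482 0.0478] ((550.1307983398438, 44.5000114440918), (128.63592529296875, 66.64242553710938), 1.3435862064361572)
top scraper 230 [0.4064 0.3625 0.0654] ((407.47998046875, 363.8958435058594), (61.48678207397461, 23.051746368408203), 11.144752502441406)
0.61 [0.5109 0.178  0.0278]
0.48 [0.5176 0.1496 0.0173]
0.45 [0.5772 0.1622 0.0244]
0.42 [0.5915 0.199  0.0156]
0.42 [0.5491 0.1622 0.024 ]
```

View pics/c9.png

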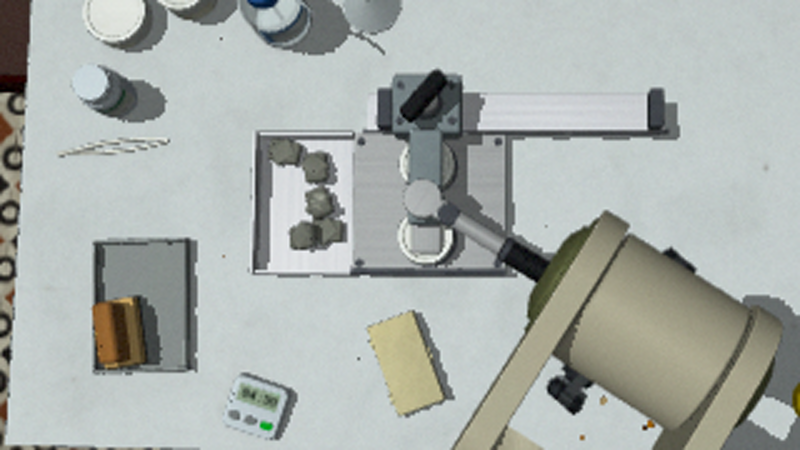

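The handle is back straight at -120.4° (screw ≈0.895), the knob is locked, and the tins are under the bar at (427,165) and (425,240). The five chips are in the catch tray and the scraper stands in its tray at (120,332). I hand in.

```bash
python3 -c "
from rig import env
print(env.close_job())"
```

```text
the job is handed in; nothing more can be done
None
```

I handed the job in after about 51 s of robot time: by my last camera checks the chips, scraper, tins, carriage and knob were all as asked and the wrench had clicked (about 0.15 rad) and sprung back straight, but the hand-in gave no verdict.

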